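# Load a rounded-end glue-up jig and wind its clamp firm

## Robot

A 7-joint arm with a two-finger parallel gripper is mounted at the origin on the work surface. World frame = base frame: x ahead of the robot, y to its left, z up, the work surface at z = 0. Lengths are in mm, angles in rad, forces in N, time in s.
With the tool pointing down it reaches from about 350 to 900 mm from the base axis. Payload 8.1 kg.
Tool frame: the origin (TCP) lies at the very end of the fingers, on their centre line; the grasp point (between the pads) lies 19 mm behind it; z points along the fingers, y is the direction in which the jaws open and shut (so a half turn about z gives the same grasp; the last joint's range is limited). The gripper opens to 85 mm and grips with 20 to 120 N. Pads are 22 mm wide; open, the fingers measure 114 mm over their backs; the gripper's body (76 mm by 85 mm) begins 54 mm behind the grasp point. The pads swing forward as they close: fully open they stand 13 mm farther back than shut.
Start: joints at [1.084, 0.434, 0.025, 1.573, -0.012, 1.134, -0.075], TCP at [234.007, -579.553, 231.323] pointing down, gripper open.
Joint ranges: [-2.62, 2.62], [-0.44, 2.09], [-1.27, 1.32], [0.08, 2.57], [-1.32, 4.46], [0.12, 2], [-2.74, 2.74]. Speed limits (rad/s): [2.22, 2.22, 3.01, 3.01, 3.14, 3.14, 3.14].

## Interface

Orientations are given as a 3x3 rotation matrix whose columns are the frame's x, y, z axes.
In Python, from rig import manip, vision gives the robot as it stands.
- The arm moves only by the tool apply_moves, never from a script. Its argument "targets" is one flat list of numbers, 5 for each row, row after row: the shift along the tool's x, y, z in units of 300 mm (1.0 is 300 mm), then the turn about the tool's z in units of 1.5 rad (1.0 is 1.5 rad), then the closure, from -1 (fully open) to 1 (shut). In form: [dx, dy, dz, roll, grip, dx, dy, dz, roll, grip, ...]. A call has 1 to 8 rows; each row shifts and turns the pose as measured when the row begins, along the tool's axes as they then stand; what a row does not reach is not made up. A row lasts 1/12 s, in which the tool goes at most 41.7 mm and 7.16 degrees, less where a joint would pass 70% of its speed; a pose out of reach is approached as far as the arm can. A call with a number of a shift or a turn outside -1 to 1 is refused whole. A call with a gripper value outside its range is refused whole. The fingers move at their own pace and stop on an object; the grip force is fixed at half the most. Time passes only in rows, so rows that do not move let the fingers close. It gives the time, the measured TCP pose, the force and the opening at its end, in the units of the state.
- manip.sense(): the state, without advancing time (a new reading comes with each control period).
- vision.grab_frame(name): name is "side" or "top" or "wrist"; returns the picture (480x640x3 uint8, red, green, blue); there is no depth.
- vision.get_calibration(name): a dict with "fx", "fy", "cx", "cy" (pixels), "dist" ([k1, k2, p1, p2, k3] as OpenCV has them; the pictures are not rectified), "rvec" (rotation vector, rad) and "tvec" (3), from world to camera coordinates, as OpenCV has them. Camera axes: x right, y down, z forward; pixel columns grow to the right and rows downward; lengths in mm; the calibration is good to about 2 mm. A picture is of the moment at which its call begins: read the wrist's pose just before it. get_calibration takes no time and is no camera call; for the wrist camera it gives the pose at the moment of the call.
- manip.job_done(): hands the job in, once; it reports no verdict.
The state is a dict: "time_s": time; "qpos": joint angles; "joint_vel": joint speeds; "joint_efforts": joint torques, N m; "ee_pos": TCP position; "tool_rot": TCP orientation; "ft_force": force on the tool from outside, world axes, zero at the start; "ft_torque": the same for the moment, N m; "width": opening from 0.0 (shut) to 1.0 (fully open).
Only numpy, scipy, OpenCV 4.12 (cv2) and the standard library are available. Lean on these libraries where they do the work, as an engineer would, in place of code of your own. Each camera call takes 0.05 s, during which the arm holds its last target.

## Task

Take the tall thin offcut out of the jig's slot and put it in the scrap tray. Then load the slot with the rounded end piece first, its round side towards the slot's round end, and behind it every one of the square segments on the bench with their 46 mm width across the slot, all standing upright and flat on the bed. When all are in, wind the crank wheel clockwise until the clamp feels firmly set and holds by itself, without overtightening so far that the wood is dented; then push the lock lever right over, and leave the hand plane on the bench where it lies.

Things in the scene. Friction and masses are not known exactly. Their poses are not given: they have to be found in the camera images.
- jig: fixed clamping jig. Origin at its underside on the slot's centre line; y runs along the slot towards the round end, z up. Bed 10 mm above the bench. Slot 50 mm wide between wooden walls 20 mm thick, wall tops 22 mm above the bench, from the pad at about y = -115 mm to a half-round end of radius 25 mm about y = +115 mm. Wheel at y = -190 mm, lock lever at y = -345 mm
- round_end (a point): point on the bed (10 mm above the bench) at the centre of the slot's half-round end. The end piece fully home has its own origin about 2 mm further along +y of the jig than this
- wheel_hub (a point): point on the vertical axis of the crank wheel, 90 mm above the bench. The wheel is a steel ring of radius 55 mm (124 mm over all), top 87 mm above the bench, with three spokes and a low hub, on a gearbox 70 x 70 mm. A steel rack bar runs from the pad along -y under it and through the lock block
- crank_knob (a point): top centre of the upright round crank knob on the wheel's rim: 16 mm diameter, standing from 88 to 130 mm above the bench, 55 mm from the wheel's axis; it spins freely on its own pin
- wheel (a joint): wheel angle in rad, growing clockwise from above, counting on past full turns; starts at 0 to 2, ends at 15.5. At 0 the knob is on the jig's +y side of the hub. Each rad drives the pad 10 mm to the round end. Running free takes up to 5 N at the knob while moving, less when pausing; friction holds the wheel where it is left. Once the pad bears on the wood, its spring adds 7 N at the knob per rad
- pad: sprung steel clamp pad, 44 mm wide; origin: centre of its front face, 23 mm above the bench, at jig y = -115 mm + 10 mm x wheel rad - spring compression (0 to 28 mm, 4 N per mm). Firmly set: 8 to 15 N at the knob (pad force 25 to 60 N); when let go, the wheel springs back until the pad keeps 20 to 28 N by itself. Under 15 N is slack; over 100 N at the pad (about 18 N at the knob) dents the wood
- lock (a joint): lock lever at the jig's end beyond the wheel: 0 = leaning towards the robot (jig -x), unlocked; 1.0 rad = leaning away (jig +x), locked. It stays where it is left
- lock_tip (a point): tip of the lock lever, on a 70 mm arm
- nose: the rounded end piece, brown hardwood, 46 mm wide (x) and 34 mm high, D-shaped seen from above: half-round of radius 23 mm about its origin towards its +y, and a square part reaching 26 mm back to -y. Origin at the underside, on the half-round's centre
- seg1: square segment, brown hardwood block 46 mm wide (x), 38 mm long (y), 34 mm high; origin at the centre of its underside. It goes in with its 46 mm width across the slot (its y along the slot, either way round). From 2 to 4 segments are there
- seg2: as seg1
- seg3: as seg1
- seg4: as seg1
- offcut: leftover offcut standing in the slot at the start: 44 mm wide (x), 20 mm (y), 50 mm tall; origin at the centre of its underside
- scrap_tray: fixed open plywood tray on the bench at the left, 150 (x) x 130 (y) x 45 mm high, walls 6 mm; origin at the centre of its underside
- plane: small hand plane, 130 x 42 mm, 44 mm high, on the bench near the robot to the right; not to be disturbed
Things that resemble listed ones, but are neither listed nor needed, are in the scene too. Leave any orange look-alike of the seg1 alone. Leave any pink look-alike of the seg4 alone.

How it is judged (in metres and radians):
On the way, in this order (a step that is already met when the one before it is completed fails the run):
1. the end piece and every segment are in the slot, upright and flat on the bed (x of nose in the frame of jig between -0.004 and 0.004 m and z of each of nose, seg1, seg2, seg3, seg4 in the frame of jig below 0.0125 m and y of nose in the frame of jig between -0.11 and 0.125 m and angle between each of nose, seg1, seg2, seg3, seg4's own z axis and vertical below 0.08 rad and angle between the y axis of each of nose, seg1, seg2, seg3, seg4 and the y axis of jig, either way round below 0.12 rad and y of nose in the frame of round_end above -0.045 m and x of seg1 in the frame of jig between -0.004 and 0.004 m and y of seg1 in the frame of jig between -0.11 and 0.125 m and x of seg2 in the frame of jig between -0.004 and 0.004 m and y of seg2 in the frame of jig between -0.11 and 0.125 m and x of seg3 in the frame of jig between -0.004 and 0.004 m and y of seg3 in the frame of jig between -0.11 and 0.125 m and x of seg4 in the frame of jig between -0.004 and 0.004 m and y of seg4 in the frame of jig between -0.11 and 0.125 m), for 0.2 s.
2. the pad bears on the wood with at least 15 N (contact force between pad and anything else above 15 N), for 0.3 s.
3. the lock lever is pushed over (value of joint lock above 0.85 rad), for 0.2 s.
At the end, for the whole second after the job is handed in: End piece within 6 mm of home in the round end; it and all present segments in the slot (4 mm of centre line, 2.5 mm of bed, upright 0.08 rad, square 0.12 rad); pad still bears with over 15 N; lever beyond 0.85 rad; offcut at rest in the scrap tray (all of step 1 and horizontal distance between nose and round_end below 0.006 m and contact force between pad and anything else above 15 N and value of joint lock above 0.85 rad and x of offcut in the frame of scrap_tray between -0.075 and 0.075 m and y of offcut in the frame of scrap_tray between -0.065 and 0.065 m and height (world z) of offcut below 0.06 m and linear speed of offcut below 0.02 m/s); the robot touches nothing.
It fails at once if the wood is dented: the pad is pressed with more than 100 N (contact force between pad and anything else above 100 N).
It fails at once if the hand plane is shifted more than 4 cm (distance of plane from where it was at the start of the episode above 0.04 m).
Of seg1, seg2, seg3, seg4 only 2 to 4 are there at a start; the rules pass over those that are not, and their reading is None.
At some moment in a run one of nose, seg1, seg2, seg3, seg4 may be knocked a few centimetres aside while the robot is not near it.
It also fails if it takes over 200 s, if anything falls off the work surface, if the arm or the gripper's body presses on something with over 40 N, if the wrist force passes 120 N, or if a joint passes its speed limit or range.

## Working session

There is one attempt and no reset: what is moved stays moved. The work goes in short steps, Python scripts to look and compute and a tool call to move; the robot and the scene stay as the last step left them, time stands still between calls to the robot, and variables do not carry over. Pictures are saved under pics/ and viewed, and the job is handed in when it is done.

Besides the shell and the picture viewer there is one more tool, called after ">>>" by a JSON object that holds its "method" and its "body". apply_moves: Moves the arm, as the interface text tells. Its arguments: {"type":"object","properties":{"targets":{"type":"array","items":{"type":"number"}}},"required":["targets"]}

```bash
ls; mkdir -p pics; python3 - <<'E'
from rig import manip, vision
import cv2
for n in ["side","top","wrist"]:
    im=vision.grab_frame(n); cv2.imwrite(f"pics/{n}0.png",im[:,:,::-1]); print(n,vision.get_calibration(n))
print(manip.sense())
E
```

```text
pics
side {'fx': 580.1034737626175, 'fy': 580.1034737626175, 'cx': 324.8946975315404, 'cy': 238.54077052688163, 'dist': array([-0.0081391,  0.       ,  0.       ,  0.       ,  0.       ]), 'rvec': array([ 2.29014774, -0.05422303,  0.03450674]), 'tvec': array([-502.45358898,  122.84180725, 1168.65228553])}
top {'fx': 531.2281000712994, 'fy': 531.2281000712994, 'cx': 315.7593121145826, 'cy': 232.62445015111322, 'dist': array([-0.03234477,  0.        ,  0.        ,  0.        ,  0.        ]), 'rvec': array([ 2.14771875, -2.07058564,  0.22059639]), 'tvec': array([  16.12005346,  514.5343221 , 1203.25178174])}
wrist {'fx': 422.89059633328367, 'fy': 422.89059633328367, 'cx': 321.0662213743674, 'cy': 242.3884721502453, 'dist': array([-0.08313951,  0.        ,  0.        ,  0.        ,  0.        ]), 'rvec': array([-2.39888041,  1.61824138,  0.23885984]), 'tvec': array([-623.25942627,  -37.06946011,  380.93885933])}
{'time_s': 0.15, 'qpos': array([ 1.0843926 ,  0.43506677,  0.02500301,  1.57389213, -0.01161111,
        1.13400545, -0.07507485]), 'joint_vel': array([-0.00094387, -0.00168389,  0.00022257, -0.00276796, -0.00012122,
        0.0001472 ,  0.00147164]), 'joint_efforts': array([ 1.89364895e-03, -6.70888638e+01,  1.02613941e+00, -3.16447377e+01,
        1.57246389e-02,  9.19092447e-03, -2.25185528e-05]), 'ee_pos': array([ 233.82955965, -579.1909271 ,  230.70263088]), 'tool_rot': array([[ 9.27274885e-01,  3.74380783e-01, -5.63001847e-04],
       [ 3.74381189e-01, -9.27274252e-01,  1.08957814e-03],
       [-1.14140000e-04, -1.22111574e-03, -9.99999248e-01]]), 'ft_force': array([0.09617839, 0.11326637, 0.14968832]), 'ft_torque': array([-0.03474945, -0.02233936, -0.00942191]), 'width': 0.9995830033047058}
```

View pics/top0.png

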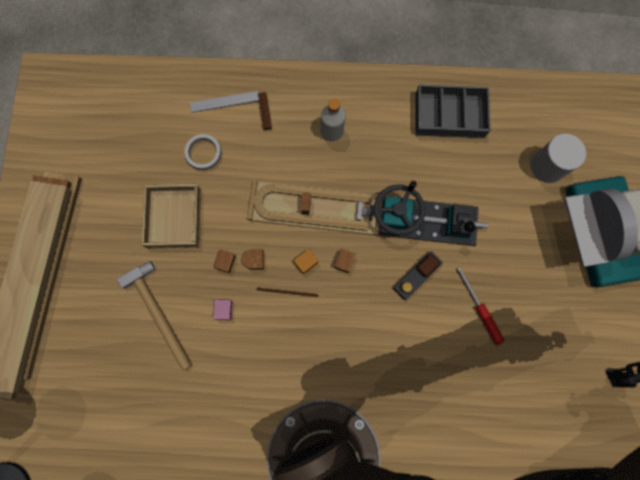

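View pics/side0.png

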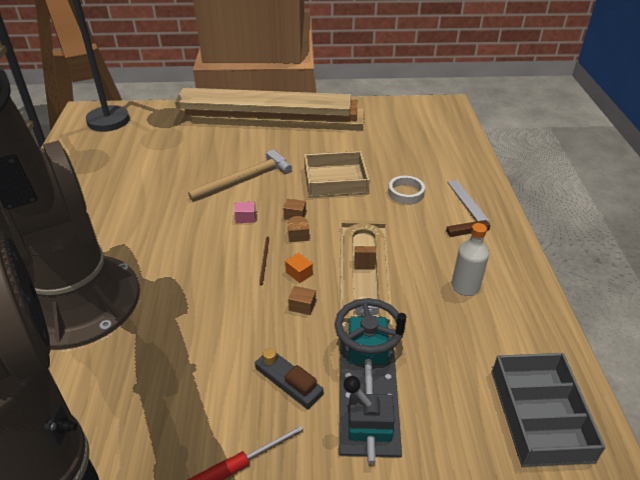

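View pics/wrist0.png

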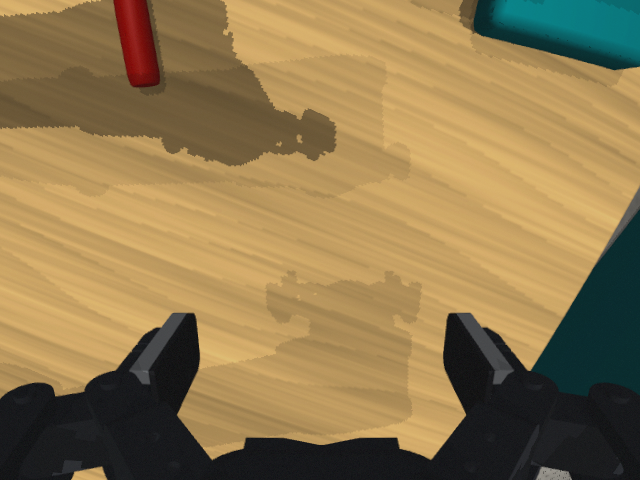

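The jig, tray and blocks are all in view. Brown blocks in top: (225,261) segment, (253,259) nose or segment, (343,261) segment. Look-alikes: orange (305,262), pink (223,309). The offcut is at (305,203). I'll check these in close crops.

```bash
cat > h.py <<'E'
from rig import manip, vision
import cv2, numpy as np
def cal(n):
    c=vision.get_calibration(n)
    K=np.array([[c['fx'],0,c['cx']],[0,c['fy'],c['cy']],[0,0,1.]])
    R=cv2.Rodrigues(np.array(c['rvec']))[0]; return K,np.array(c['dist']),R,np.array(c['tvec'])
def ray(n,uv,C=None):
    K,d,R,t=C or cal(n)
    p=cv2.undistortPoints(np.array([[uv]],float),K,d)[0,0]
    v=R.T@np.array([p[0],p[1],1.]); return -R.T@t, v/np.linalg.norm(v)
def plane(n,uv,z,C=None):
    o,v=ray(n,uv,C); return o+v*(z-o[2])/v[2]
def tri(*obs):
    A=np.zeros((3,3));b=np.zeros(3);rs=[]
    for ob in obs:
        o,v=ray(*ob); P=np.eye(3)-np.outer(v,v);A+=P;b+=P@o;rs.append((o,P))
    x=np.linalg.solve(A,b); return x,[np.linalg.norm(P@(x-o)) for o,P in rs]
def proj(n,p,C=None):
    K,d,R,t=C or cal(n); return cv2.projectPoints(np.array(p,float).reshape(-1,3),cv2.Rodrigues(R)[0],t,K,d)[0][:,0]
def crop(n,x0,y0,w,h,s,out,im=None):
    im=vision.grab_frame(n) if im is None else im
    c=cv2.resize(im[y0:y0+h,x0:x0+w],None,fx=s,fy=s,interpolation=cv2.INTER_CUBIC); cv2.imwrite(out,c[:,:,::-1])
E
python3 - <<'E'
from h import *
t=cv2.imread('pics/top0.png')[:,:,::-1];s=cv2.imread('pics/side0.png')[:,:,::-1]
crop('top',200,170,200,150,4,'pics/t1.png',t)
crop('side',230,150,190,142,4,'pics/s1.png',s)
for nm,uv,z in [('a',(225,261),34),('b',(253,259),34),('c',(343,261),34),('offc',(305,203),60),('tray',(172,216),0)]:
    print(nm,plane('top',uv,z).round(1))
E
```

```text
a [441.  248.5  34. ]
b [448.2 182.1  34. ]
c [451.3 -32.3  34. ]
offc [583.6  63.2  60. ]
tray [554.4 395.    0. ]
```

View pics/t1.png

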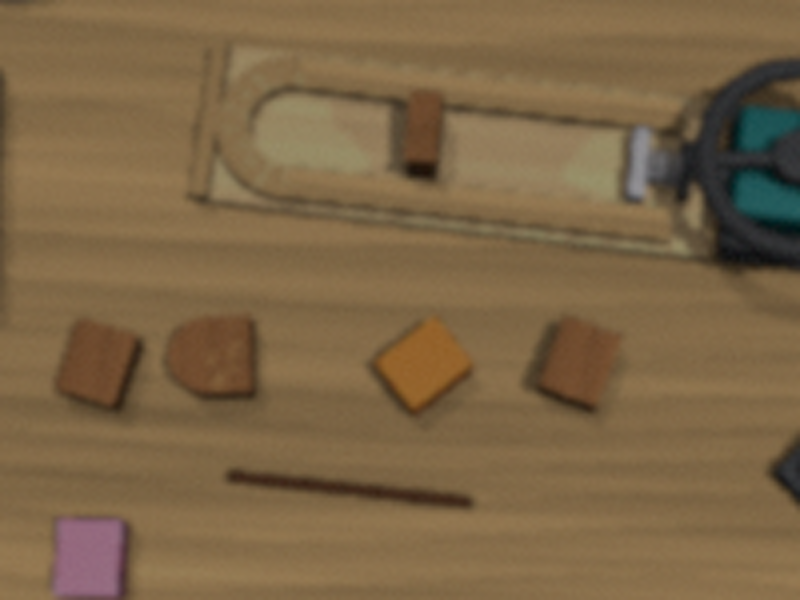

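View pics/s1.png

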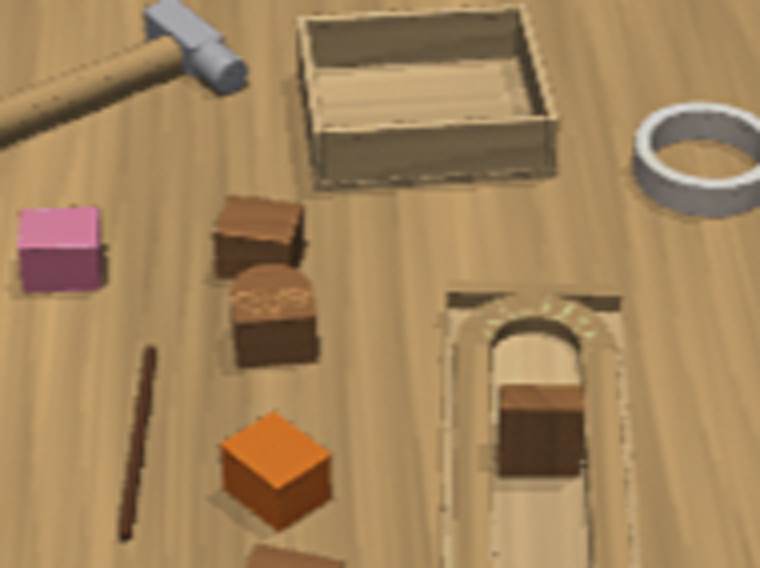

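The crops show the nose at top (253,259), D-shaped with its round side already towards +y. The brown segments are at (225,261) and (343,261), so there are two. Orange and pink stay untouched. Next, the rough jig geometry and the camera offset.

```bash
python3 - <<'E'
from h import *
f=lambda x,y:(200+x/4,170+y/4)
# wall lower outer edge at z 22
for uv,z,n in [(f(300,197),22,'lowwall'),(f(680,240),22,'lowwall2'),(f(300,55),22,'up'),(f(680,98),22,'up2'),(f(250,135),10,'roundend tip'),(f(640,163),23,'pad'),((399,208),87,'hub'),((411,186),130,'knob'),((465,215),80,'lock')]:
    print(n,plane('top',uv,z).round(1))
print(tri(('top',(411,186)),('side',(401,318))))
s=manip.sense();K,d,R,t=cal('wrist'); c=-R.T@t
print('cam in tool',s['tool_rot'].T@(c-s['ee_pos']), 'cam axes in tool\n',(s['tool_rot'].T@R.T).round(3))
E
```

```text
lowwall [550.2 135.8  22. ]
lowwall2 [531.9 -96.5  22. ]
up [640.6 140.6  22. ]
up2 [621.6 -95.2  22. ]
roundend tip [591.4 170.   10. ]
pad [579.  -71.2  23. ]
hub [ 572.4 -157.    87. ]
knob [ 613.4 -177.4  130. ]
lock [ 563.1 -313.    80. ]
(array([ 619.92135998, -179.56921468,  117.59343039]), [np.float64(2.484806810064729), np.float64(2.484806810064809)])
cam in tool [  72.98777729   -0.54296352 -143.38311503] cam axes in tool
 [[-0.    -0.958 -0.285]
 [ 1.     0.    -0.001]
 [ 0.001 -0.285  0.958]]
```

>>> {"method": "apply_moves", "body": {"targets": [0.04, -0.12, -0.04, -0.083, -1, 0.04, -0.12, -0.04, -0.083, -1, 0.06, -0.11, -0.04, -0.083, -1, 0.08, -0.11, -0.04, -0.083, -1, 0.09, -0.1, -0.04, -0.083, -1, 0.1, -0.08, -0.04, -0.083, -1, 0.11, -0.06, -0.04, -0.083, -1, 0.12, -0.04, -0.04, -0.083, -1]}}

```text
time_s: 0.82
ee_pos: [196.8, -268.9, 321.4]
tool_rot: [[0.187, 0.982, -0.01], [0.982, -0.187, 0.009], [0.006, -0.012, -1.0]]
ft_force: [0.8, -0.7, 1.1]
width: 1.001
```

>>> {"method": "apply_moves", "body": {"targets": [0.06, 0.12, 0, -0.08, -1, 0.07, 0.12, 0, 0, -1, 0.09, 0.1, 0, 0, -1, 0.09, 0.1, 0, 0, -1, 0.09, 0.1, 0, 0, -1, 0.09, 0.1, 0, 0, -1, 0.09, 0.1, 0, 0, -1, 0.09, 0.1, 0, 0, -1]}}

```text
time_s: 1.48
ee_pos: [462.8, -77.7, 325.9]
tool_rot: [[0.065, 0.998, -0.002], [0.998, -0.065, -0.005], [-0.005, -0.002, -1.0]]
ft_force: [0.3, -1.0, -1.1]
width: 1.003
```

>>> {"method": "apply_moves", "body": {"targets": [0.12, 0.06, 0, 0, -1, 0.12, 0.06, 0, 0, -1, 0.12, 0.04, 0, 0, -1, 0, 0, 0, 0, -1]}}

```text
time_s: 1.82
ee_pos: [523.7, 37.5, 323.7]
tool_rot: [[0.062, 0.998, -0.002], [0.998, -0.062, 0.001], [0.001, -0.002, -1.0]]
ft_force: [-0.7, 0.7, 1.2]
width: 1.0
```

```bash
python3 - <<'E'
from h import *
print(manip.sense()['ee_pos'],manip.sense()['tool_rot'].round(3))
im=vision.grab_frame('wrist'); cv2.imwrite('pics/w1.png',im[:,:,::-1])
print(manip.sense()['qpos'].round(2))
E
```

```text
[523.68853334  37.49993427 323.68655953] [[ 0.062  0.998 -0.002]
 [ 0.998 -0.062  0.001]
 [ 0.001 -0.002 -1.   ]]
[ 0.37  0.28 -0.68  1.63  0.18  1.3  -0.41]
```

View pics/w1.png

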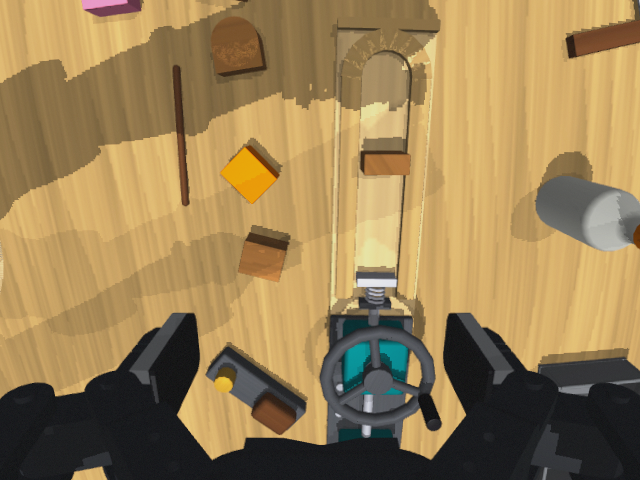

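The wrist view shows the nose (237,45), seg (263,255), orange (250,173), offcut (386,163), the pad at (377,280), hub (378,380), knob top about (425,398), and the plane at (255,390), clear of everything. I'll take a second view from further on.

>>> {"method": "apply_moves", "body": {"targets": [0.12, 0.02, 0, 0.01, -1, 0.12, 0.02, 0, 0, -1, 0.12, 0.02, 0, 0, -1, 0, 0, 0, 0, -1, 0, 0, 0, 0, -1]}}

```text
time_s: 2.28
ee_pos: [550.0, 138.3, 320.6]
tool_rot: [[0.087, 0.996, -0.007], [0.996, -0.087, -0.006], [-0.007, -0.006, -1.0]]
ft_force: [-1.1, -1.6, -1.1]
width: 1.0
```

```bash
cat >> h.py <<'E'
import pickle
def snap(name):
    C=cal('wrist'); im=vision.grab_frame('wrist'); cv2.imwrite(f'pics/{name}.png',im[:,:,::-1]); pickle.dump(C,open(f'pics/{name}.pkl','wb')); return im
def lc(name): return pickle.load(open(f'pics/{name}.pkl','rb'))
E
python3 - <<'E'
from h import *
print(manip.sense()['ee_pos'],manip.sense()['tool_rot'].round(3))
C=cal('wrist');import pickle
pickle.dump(C,open('pics/w2.pkl','wb'))
im=snap('w2')
crop('w',180,60,200,150,4,'pics/w2a.png',im)
crop('w',300,60,160,120,5,'pics/w2b.png',im)
E
```

```text
[549.99562548 138.3221526  320.56798229] [[ 0.087  0.996 -0.007]
 [ 0.996 -0.087 -0.006]
 [-0.007 -0.006 -1.   ]]
```

View pics/w2.png

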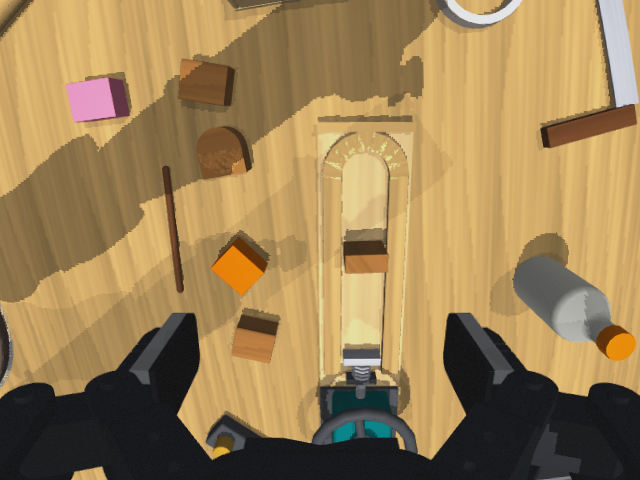

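```bash
python3 - <<'E'
from h import *
im=cv2.imread('pics/w2.png')[:,:,::-1]
crop('w',300,110,130,98,6,'pics/w2b.png',im)
crop('w',300,235,130,150,4,'pics/w2d.png',im)
crop('w',160,50,130,98,6,'pics/w2c.png',im)
crop('w',190,220,130,150,4,'pics/w2e.png',im)
a=cv2.imread('pics/w2d.png');b=cv2.imread('pics/w2e.png');cv2.imwrite('pics/w2de.png',np.hstack([a,b])[:, :])
E
```

```text
(no output)
```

View pics/w2b.png

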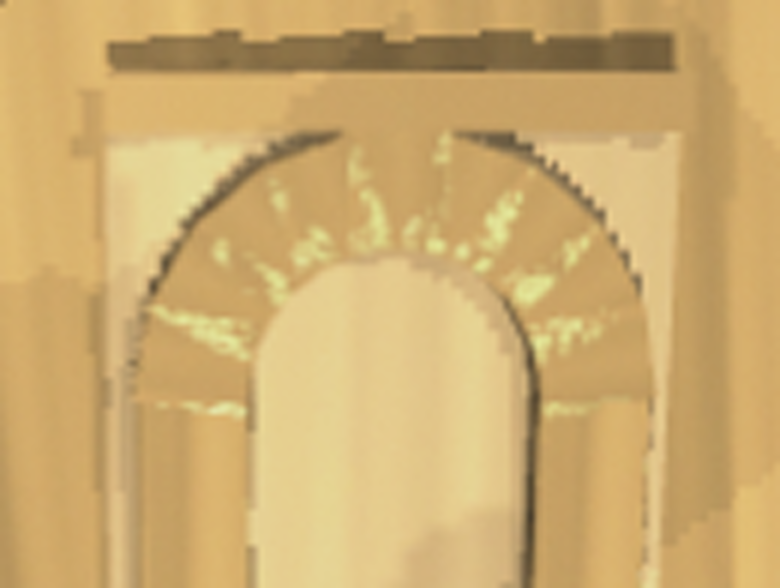

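View pics/w2c.png

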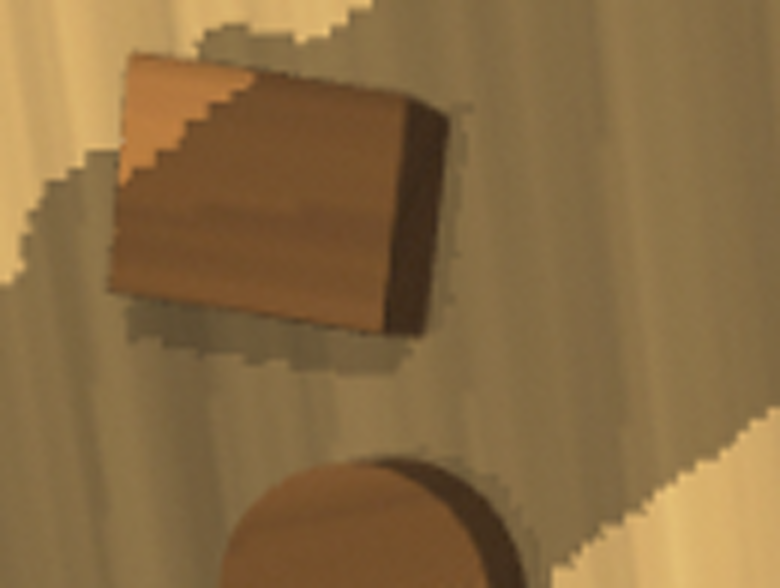

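```bash
python3 - <<'E'
import cv2
a=cv2.imread('pics/w2de.png');print(a.shape)
cv2.imwrite('pics/w2de.png',a[:600,:800]) 
E
```

```text
(600, 1040, 3)
```

View pics/w2d.png

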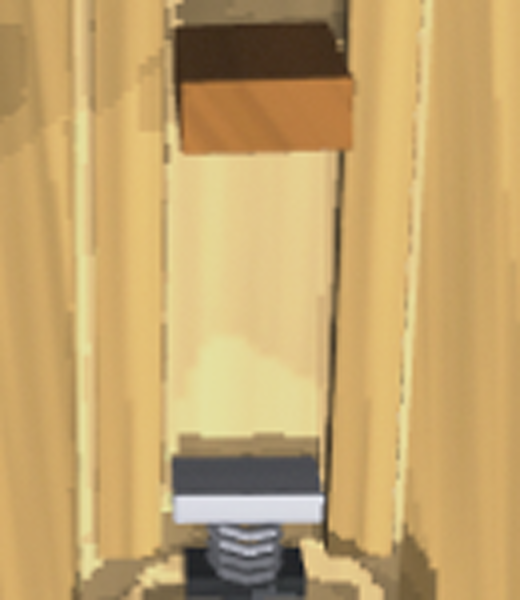

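View pics/w2e.png

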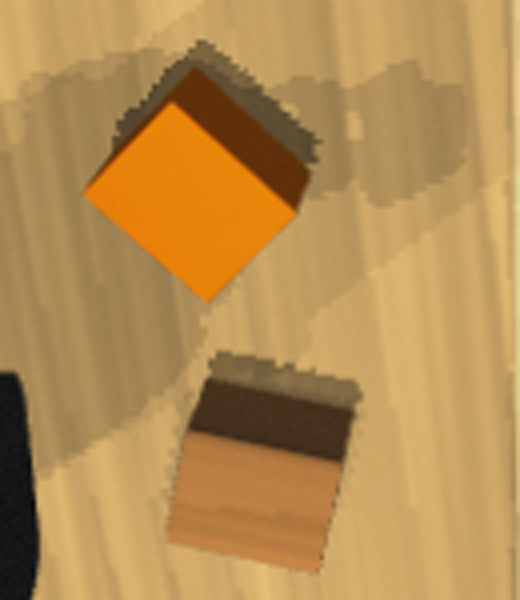

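```bash
python3 - <<'E'
from h import *
C=lc('w2'); P=lambda uv,z:plane('w',uv,z,C)
b=lambda x,y:(300+x/6,110+y/6); d=lambda x,y:(300+x/4,235+y/4); c=lambda x,y:(160+x/6,50+y/6); e=lambda x,y:(190+x/4,220+y/4)
L1,R1,L2,R2=P(b(252,400),22),P(b(540,400),22),P(d(163,450),22),P(d(332,530),22)
tip=P(b(390,256),22); arc=P(b(395,404),22)
print(L1,R1,L2,R2,'tip',tip,'arc',arc, 'width',R1[0]-L1[0])
for A,B in((L1,L2),(R1,R2)): v=A-B; print('yaw dir',np.degrees(np.arctan2(v[0],v[1])))
print('pad', P(d(175,497),38),P(d(323,494),38))
# outer jig end bar
print('offcut top',[P(d(*q),60).round(1) for q in((184,78),(352,75),(184,152),(350,151))])
print('seg far',[P(c(*q),34).round(1) for q in((130,53),(408,98),(385,332),(108,290))])
print('seg near',[P(e(*q),34).round(1) for q in((190,430),(340,462),(320,572),(168,540))])
E
```

```text
[570.64941017 148.64475438  22.        ] [620.64203341 144.45861033  22.        ] [554.51789719 -52.60284049  22.        ] [603.42621225 -84.63775309  22.        ] tip [596.07344687 171.33516518  22.        ] arc [595.4035443  145.85328265  22.        ] width 49.99262324202016
yaw dir 4.582890361233163
yaw dir 4.297507897666847
pad [556.96934947 -58.78117419  38.        ] [599.63910296 -61.53186868  38.        ]
offcut top [array([567.8,  75.7,  60. ]), array([610. ,  72.9,  60. ]), array([566.4,  55.9,  60. ]), array([608.6,  52.6,  60. ])]
seg far [array([425.5, 278. ,  34. ]), array([469.4, 266.3,  34. ]), array([460.7, 230.6,  34. ]), array([415.9, 241.9,  34. ])]
seg near [array([439.3, -10.2,  34. ]), array([480.8, -23.7,  34. ]), array([470.4, -59.4,  34. ]), array([427.3, -45.4,  34. ])]
```

The measurements agree: the slot is 50.0 mm wide, jig yaw is -4.45°, round_end is near (595.5,146), the segments measure 45x37 and the offcut 42x20 (44x20 expected). I'll go for the offcut at (588,64).

>>> {"method": "apply_moves", "body": {"targets": [-0.06, 0.04, 0.11, -0.006, -1, -0.06, 0.04, 0.11, 0, -1, -0.06, 0.04, 0.11, 0, -1, -0.05, 0.025, 0.11, 0, -1, 0, 0, 0.11, 0, -1, 0, 0, 0, 0, -1, 0, 0, 0, 0, -1]}}

```text
time_s: 2.92
ee_pos: [588.1, 52.2, 153.5]
tool_rot: [[0.086, 0.996, -0.001], [0.996, -0.086, -0.009], [-0.009, 0.0, -1.0]]
ft_force: [1.2, 0.0, 0.9]
width: 1.0
```

```bash
cat >> h.py <<'E'
def to(x,y,z,yaw=None):
    s=manip.sense();R=s['tool_rot'];d=R.T@(np.array([x,y,z])-s['ee_pos'])
    print('pos',s['ee_pos'].round(1),'d mm',d.round(1),'units',(d/300).round(3),'toolx yaw deg',np.degrees(np.arctan2(R[1,0],R[0,0])).round(2),'tilt',R[:2,2].round(4),'F',s['ft_force'].round(1),'w',round(s['width'],3),'t',s['time_s'])
    if yaw is not None: print('roll units',(-np.radians(yaw-np.degrees(np.arctan2(R[1,0],R[0,0])))/1.5).round(4))
E
python3 - <<'E'
from h import *
to(588.2,64.3,32,85.55)
im=snap('w3')
E
```

```text
pos [588.1  52.2 153.5] d mm [ 13.1  -1.  121.3] units [ 0.044 -0.003  0.404] toolx yaw deg 85.06 tilt [-0.0005 -0.0086] F [1.2 0.  0.9] w 1.0 t 2.9167
roll units -0.0057
```

View pics/w3.png

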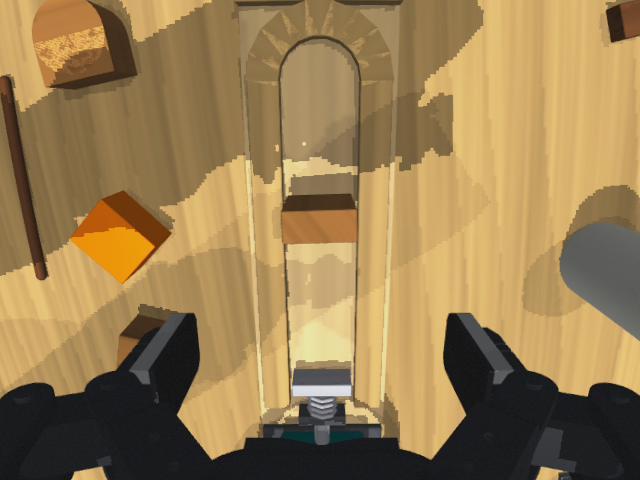

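```bash
python3 - <<'E'
from h import *
C=lc('w3'); P=lambda uv,z:plane('w',uv,z,C).round(1)
print([P(q,60) for q in((282,211),(356,209),(283,243),(357,242))])
print('slot',P((281,90),22),P((358,90),22),P((286,300),22),P((358,300),22))
C2=lc('w2')
# triangulate offcut near-left corner and right
for a,b in(((283,243),(346,273)),((357,242),(387.5,272.8))): print(tri(('w',a,C),('w',b,C2)))
E
```

```text
[array([567.7,  75.1,  60. ]), array([609.9,  72.6,  60. ]), array([566.1,  56. ,  60. ]), array([609.2,  52.9,  60. ])]
slot [571.1 143.1  22. ] [618.5 138.9  22. ] [558.8   2.5  22. ] [609.7  -1.9  22. ]
(array([566.34814007,  56.58585161,  61.82295635]), [np.float64(0.035443444602473194), np.float64(0.03544344460256145)])
(array([609.00926398,  52.43063524,  59.22352693]), [np.float64(0.3623807216038071), np.float64(0.3623807216036212)])
```

Offcut is confirmed at (588.2, 64.2), top at about 60 mm. Descending and gripping.

>>> {"method": "apply_moves", "body": {"targets": [0.044, -0.003, 0.08, -0.006, -1, 0, 0, 0.1, 0, -1, 0, 0, 0.1, 0, -1, 0, 0, 0.09, 0, -1, 0, 0, 0.03, 0, -1, 0, 0, 0, 0, -1]}}

```text
time_s: 3.47
ee_pos: [598.3, 67.6, 46.2]
tool_rot: [[0.078, 0.997, 0.022], [0.997, -0.078, -0.006], [-0.004, 0.023, -1.0]]
ft_force: [-0.2, -0.2, 0.3]
width: 0.999
```

```bash
python3 - <<'E'
from h import *
to(588.2,64.3,32,85.55)
E
```

```text
pos [598.3  67.6  46.2] d mm [ -4.  -10.1  14. ] units [-0.013 -0.034  0.047] toolx yaw deg 85.51 tilt [ 0.0224 -0.0058] F [-0.2 -0.2  0.3] w 0.999 t 3.4667
roll units -0.0004
```

>>> {"method": "apply_moves", "body": {"targets": [-0.01, -0.034, 0.02, 0, -1, 0, 0, 0.02, 0, -1, 0, 0, 0, 0, -1, 0, 0, 0, 0, -1]}}

```text
time_s: 3.8
ee_pos: [593.3, 67.2, 42.0]
tool_rot: [[0.078, 0.996, 0.033], [0.997, -0.078, -0.004], [-0.002, 0.033, -0.999]]
ft_force: [0.4, 0.1, 0.8]
width: 1.002
```

```bash
python3 - <<'E'
from h import *
to(588.2,64.3,32,85.55)
E
```

```text
pos [593.3  67.2  42. ] d mm [-3.3 -5.2  9.9] units [-0.011 -0.017  0.033] toolx yaw deg 85.53 tilt [ 0.033  -0.0044] F [0.4 0.1 0.8] w 1.002 t 3.8
roll units -0.0002
```

```bash
python3 - <<'E'
from h import *
s=manip.sense();print(s['qpos'].round(3),s['joint_vel'].round(3),s['joint_efforts'].round(1))
E
```

```text
[ 0.168  0.656 -0.548  1.825  0.497  0.766 -0.722] [-0.    -0.015 -0.004 -0.025 -0.002  0.007  0.005] [  0.1 -69.   -9.7 -21.9   0.1  -0.2  -0. ]
```

>>> {"method": "apply_moves", "body": {"targets": [0, 0, 0, 0, -1, 0, 0, 0, 0, -1, 0, 0, 0, 0, -1, 0, 0, 0, 0, -1]}}

```text
time_s: 4.13
ee_pos: [596.7, 67.9, 46.0]
tool_rot: [[0.079, 0.996, 0.039], [0.997, -0.078, -0.003], [-0.0, 0.039, -0.999]]
ft_force: [-0.6, -0.1, -0.6]
width: 1.004
```

```bash
python3 - <<'E'
from h import *
s=manip.sense();print(s['qpos'].round(3),s['joint_vel'].round(3),s['joint_efforts'].round(1))
to(588.2,64.3,32,85.55)
E
```

```text
[ 0.168  0.653 -0.549  1.82   0.495  0.769 -0.721] [ 0.    -0.005 -0.002 -0.007 -0.001  0.005  0.001] [  0.  -69.8 -10.  -22.7   0.1  -0.2   0. ]
pos [596.7  67.9  46. ] d mm [-4.3 -8.8 13.7] units [-0.014 -0.029  0.046] toolx yaw deg 85.5 tilt [ 0.0391 -0.0035] F [-0.6 -0.1 -0.6] w 1.004 t 4.1333
roll units -0.0006
```

>>> {"method": "apply_moves", "body": {"targets": [0, 0, 0, 0, -1]}}

```text
time_s: 4.22
ee_pos: [597.0, 68.0, 46.2]
tool_rot: [[0.079, 0.996, 0.039], [0.997, -0.079, -0.003], [-0.0, 0.04, -0.999]]
ft_force: [-0.2, -0.2, -0.0]
width: 0.999
```

>>> {"method": "apply_moves", "body": {"targets": [0, 0, 0, 0, -1]}}

```text
time_s: 4.3
ee_pos: [597.1, 68.0, 46.3]
tool_rot: [[0.079, 0.996, 0.04], [0.997, -0.079, -0.003], [-0.0, 0.04, -0.999]]
ft_force: [0.8, -0.3, -0.1]
width: 0.995
```

>>> {"method": "apply_moves", "body": {"targets": [0, 0, 0, 0, -1, 0, 0, 0, 0, -1, 0, 0, 0, 0, -1, 0, 0, 0, 0, -1]}}

```text
time_s: 4.63
ee_pos: [596.8, 67.9, 46.0]
tool_rot: [[0.079, 0.996, 0.039], [0.997, -0.079, -0.003], [-0.0, 0.039, -0.999]]
ft_force: [-1.0, 0.6, 0.3]
width: 1.0
```

```bash
python3 - <<'E'
from h import *
for n in('side','top'):
    im=vision.grab_frame(n); cv2.imwrite(f'pics/{n}1.png',im[:,:,::-1])
E
```

```text
(no output)
```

View pics/side1.png

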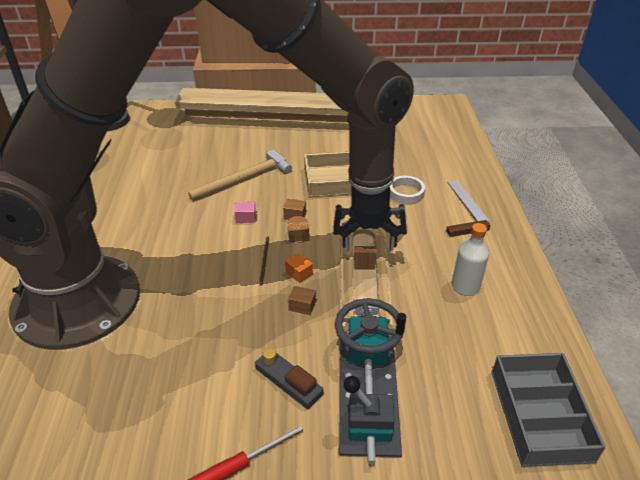

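View pics/top1.png

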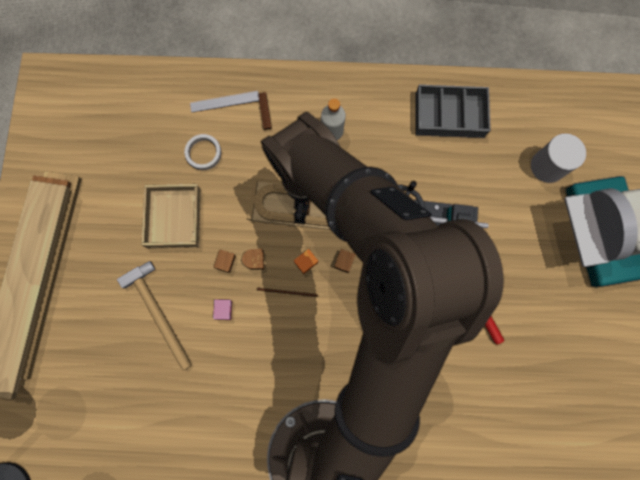

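>>> {"method": "apply_moves", "body": {"targets": [0, 0, 0.02, 0, -1]}}

```text
time_s: 4.82
ee_pos: [597.7, 68.1, 40.7]
tool_rot: [[0.079, 0.996, 0.04], [0.997, -0.079, -0.003], [0.0, 0.041, -0.999]]
ft_force: [0.9, -0.0, -0.1]
width: 1.003
```

>>> {"method": "apply_moves", "body": {"targets": [0, 0, 0.02, 0, -1]}}

```text
time_s: 4.9
ee_pos: [598.1, 68.0, 34.4]
tool_rot: [[0.079, 0.996, 0.041], [0.997, -0.079, -0.003], [0.0, 0.041, -0.999]]
ft_force: [0.2, -0.3, -0.3]
width: 0.999
```

>>> {"method": "apply_moves", "body": {"targets": [0, 0, 0, 0, -1]}}

```text
time_s: 4.98
ee_pos: [597.5, 67.8, 33.0]
tool_rot: [[0.079, 0.996, 0.039], [0.997, -0.079, -0.003], [-0.0, 0.039, -0.999]]
ft_force: [-0.1, -0.1, -0.1]
width: 0.999
```

>>> {"method": "apply_moves", "body": {"targets": [0, 0, 0, 0, -1]}}

```text
time_s: 5.07
ee_pos: [597.2, 67.8, 32.4]
tool_rot: [[0.079, 0.996, 0.039], [0.997, -0.079, -0.004], [-0.001, 0.039, -0.999]]
ft_force: [0.6, -0.2, -0.0]
width: 1.0
```

>>> {"method": "apply_moves", "body": {"targets": [-0.006, -0.014, 0, 0, -1, -0.006, -0.014, 0, 0, -1, 0, 0, 0, 0, -1]}}

```text
time_s: 5.32
ee_pos: [587.3, 64.7, 31.5]
tool_rot: [[0.078, 0.996, 0.037], [0.997, -0.078, -0.004], [-0.001, 0.038, -0.999]]
ft_force: [-0.2, -0.3, -0.2]
width: 1.002
```

```bash
python3 - <<'E'
from h import *
to(588.2,64.3,32,85.55)
E
```

```text
pos [587.3  64.7  31.5] d mm [-0.3  0.9 -0.5] units [-0.001  0.003 -0.002] toolx yaw deg 85.5 tilt [ 0.0374 -0.0036] F [-0.2 -0.3 -0.2] w 1.002 t 5.3167
roll units -0.0006
```

>>> {"method": "apply_moves", "body": {"targets": [0, 0, 0, 0, 1, 0, 0, 0, 0, 1, 0, 0, 0, 0, 1, 0, 0, 0, 0, 1, 0, 0, 0, 0, 1, 0, 0, 0, 0, 1]}}

```text
time_s: 5.82
ee_pos: [587.7, 64.7, 33.0]
tool_rot: [[0.079, 0.996, 0.039], [0.997, -0.079, -0.004], [-0.001, 0.039, -0.999]]
ft_force: [-0.3, 0.7, -0.2]
width: 0.507
```

>>> {"method": "apply_moves", "body": {"targets": [0, 0, -0.03, 0, 1, 0, 0, -0.06, 0, 1, 0, 0, -0.08, 0, 1, 0, 0, -0.08, 0, 1, 0, 0, -0.08, 0, 1, 0, 0, 0, 0, 1]}}

```text
time_s: 6.32
ee_pos: [582.3, 65.6, 136.7]
tool_rot: [[0.077, 0.996, 0.035], [0.997, -0.077, -0.003], [-0.0, 0.035, -0.999]]
ft_force: [0.8, 0.8, 0.1]
width: 0.507
```

```bash
python3 - <<'E'
from h import *
to(554,395,90,85.55)
im=snap('w4')
E
```

```text
pos [582.3  65.6 136.7] d mm [326.3 -55.2  44.6] units [ 1.088 -0.184  0.149] toolx yaw deg 85.58 tilt [ 0.0348 -0.0031] F [0.8 0.8 0.1] w 0.507 t 6.3167
roll units 0.0003
```

View pics/w4.png

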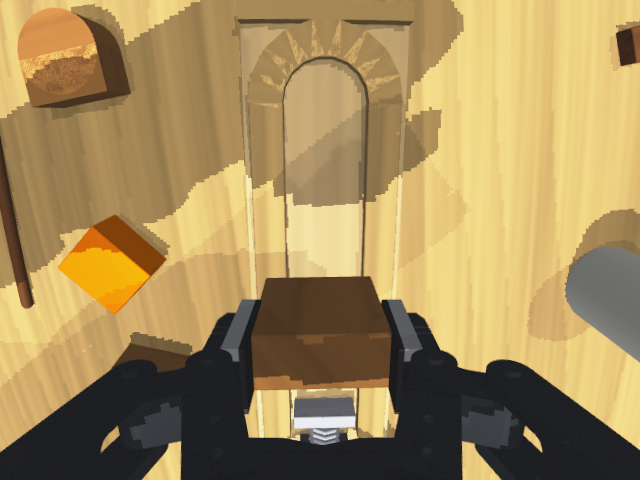

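>>> {"method": "apply_moves", "body": {"targets": [0.1, -0.015, 0, 0, 1, 0.1, -0.015, 0, 0, 1, 0.1, -0.015, 0, 0, 1, 0.1, -0.015, 0, 0, 1, 0.1, -0.015, 0, 0, 1, 0.1, -0.015, 0, 0, 1, 0.1, -0.015, 0, 0, 1, 0.1, -0.015, 0, 0, 1]}}

```text
time_s: 7.03
ee_pos: [565.8, 302.6, 127.2]
tool_rot: [[0.095, 0.995, 0.028], [0.995, -0.095, -0.015], [-0.012, 0.029, -0.999]]
ft_force: [0.1, 1.1, -0.6]
width: 0.51
```

>>> {"method": "apply_moves", "body": {"targets": [0.1, -0.02, 0, 0, 1, 0.1, -0.02, 0, 0, 1, 0, 0, 0, 0, 1, 0, 0, 0, 0, 1]}}

```text
time_s: 7.37
ee_pos: [553.8, 374.4, 122.3]
tool_rot: [[0.086, 0.996, 0.022], [0.996, -0.086, -0.013], [-0.011, 0.023, -1.0]]
ft_force: [0.3, -1.4, -0.2]
width: 0.503
```

```bash
python3 - <<'E'
from h import *
to(554,395,40,85.55)
im=snap('w5')
print(manip.sense()['qpos'])
t=vision.grab_frame('top');crop('t',100,150,160,120,5,'pics/t5.png',t)
E
```

```text
pos [553.8 374.4 122.3] d mm [21.4 -3.5 82. ] units [ 0.071 -0.012  0.273] toolx yaw deg 85.08 tilt [ 0.0224 -0.0128] F [ 0.3 -1.4 -0.2] w 0.503 t 7.3667
roll units -0.0055
[-0.32172568  0.67109858 -0.59019671  1.55303855  0.44040433  1.04294013
 -1.12022969]
```

View pics/w5.png

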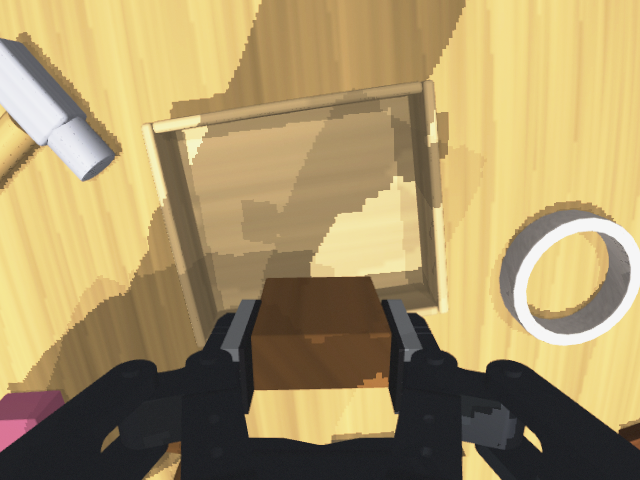

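```bash
python3 - <<'E'
from h import *
C=lc('w5')
q=[plane('w',p,45,C) for p in((146,125),(430,84),(445,311))];print(np.round(q,1)); c=(q[0]+q[2])/2; print(c); to(c[0],c[1],40,85.55)
E
```

```text
[[473.2 451.5  45. ]
 [617.4 458.5  45. ]
 [624.6 332.9  45. ]]
[548.90867143 392.20829035  45.        ]
pos [553.8 373.8 122.6] d mm [18.8 -8.4 82.2] units [ 0.063 -0.028  0.274] toolx yaw deg 85.04 tilt [ 0.0222 -0.0124] F [-0.1 -0.2  0. ] w 0.506 t 7.4667
roll units -0.0059
```

>>> {"method": "apply_moves", "body": {"targets": [0.03, -0.014, 0.06, 0, 1, 0.033, -0.014, 0.07, 0, 1, 0, 0, 0.07, 0, 1, 0, 0, 0.05, 0, 1, 0, 0, 0.02, 0, 1, 0, 0, 0, 0, 1]}}

```text
time_s: 7.97
ee_pos: [553.5, 383.8, 38.5]
tool_rot: [[0.096, 0.995, 0.025], [0.995, -0.096, -0.017], [-0.014, 0.027, -1.0]]
ft_force: [-0.1, -0.1, 0.4]
width: 0.506
```

```bash
python3 - <<'E'
from h import *
to(549,392,36,85.55)
E
```

```text
pos [553.5 383.8  38.5] d mm [ 7.8 -5.3  2.2] units [ 0.026 -0.018  0.007] toolx yaw deg 84.46 tilt [ 0.0252 -0.0166] F [-0.1 -0.1  0.4] w 0.506 t 7.9667
roll units -0.0126
```

>>> {"method": "apply_moves", "body": {"targets": [0.02, -0.016, 0.02, -0.01, 1, 0, 0, 0, 0, 1, 0, 0, 0, 0, -0.4, 0, 0, 0, 0, -0.4, 0, 0, 0, 0, -0.4, 0, 0, 0, 0, -0.4, 0, 0, 0, 0, -0.4]}}

```text
time_s: 8.55
ee_pos: [552.0, 389.7, 36.1]
tool_rot: [[0.083, 0.996, 0.03], [0.996, -0.083, -0.014], [-0.012, 0.031, -0.999]]
ft_force: [0.4, -0.9, 0.6]
width: 0.7
```

>>> {"method": "apply_moves", "body": {"targets": [0, 0, -0.04, 0, -0.4, 0, 0, -0.07, 0, -0.4, 0, 0, -0.1, 0, -1, 0, 0, -0.1, 0, -1, 0, 0, -0.1, 0, -1, 0, 0, -0.08, 0, -1, 0, 0, 0, 0, -1]}}

```text
time_s: 9.13
ee_pos: [546.0, 392.0, 194.0]
tool_rot: [[0.082, 0.996, 0.028], [0.997, -0.081, -0.014], [-0.012, 0.029, -1.0]]
ft_force: [1.0, 0.4, -0.3]
width: 1.001
```

```bash
python3 - <<'E'
from h import *
to(450,160,200,85.55)
im=snap('w6')
print(manip.sense()['qpos'])
E
```

```text
pos [546. 392. 194.] d mm [-239.1  -76.5   -5.3] units [-0.797 -0.255 -0.018] toolx yaw deg 85.3 tilt [ 0.028  -0.0143] F [ 1.   0.4 -0.3] w 1.001 t 9.1333
roll units -0.0029
[-0.34188845  0.61226125 -0.61287521  1.47054171  0.40029065  1.1733759
 -1.10590011]
```

View pics/w6.png

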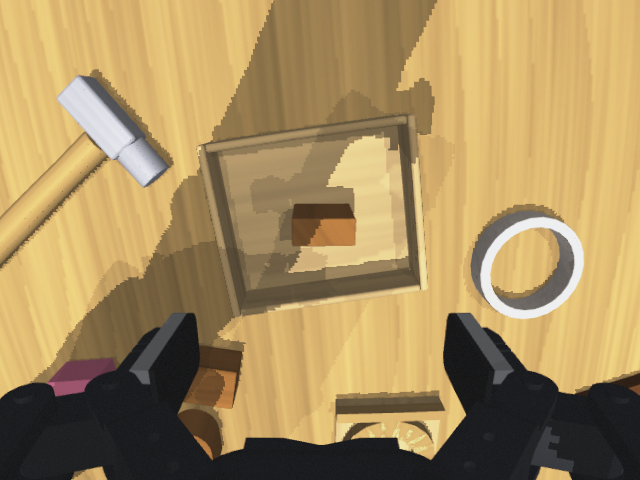

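Offcut stands in the tray, at pixel (323,230). Next the nose.

>>> {"method": "apply_moves", "body": {"targets": [-0.1, -0.032, 0, 0, -1, -0.1, -0.032, 0, 0, -1, -0.1, -0.032, 0, 0, -1, -0.1, -0.032, 0, 0, -1, -0.1, -0.032, 0, 0, -1, -0.1, -0.032, 0, 0, -1, -0.1, -0.032, 0, 0, -1, -0.05, -0.02, 0, 0, -1]}}

```text
time_s: 9.85
ee_pos: [447.0, 167.3, 189.8]
tool_rot: [[0.076, 0.997, 0.023], [0.997, -0.076, -0.014], [-0.013, 0.024, -1.0]]
ft_force: [0.8, -0.9, -0.4]
width: 1.0
```

>>> {"method": "apply_moves", "body": {"targets": [0, 0, 0, 0, -1, 0, 0, 0, 0, -1, 0, 0, 0, 0, -1]}}

```text
time_s: 10.1
ee_pos: [445.0, 162.2, 189.2]
tool_rot: [[0.082, 0.996, 0.021], [0.997, -0.081, -0.019], [-0.017, 0.022, -1.0]]
ft_force: [-0.0, 0.3, -0.5]
width: 1.0
```

```bash
python3 - <<'E'
from h import *
to(450,160,200,85.55)
im=snap('w7')
E
```

```text
pos [445.  162.2 189.2] d mm [ -2.    5.5 -10.7] units [-0.007  0.018 -0.036] toolx yaw deg 85.31 tilt [ 0.0207 -0.0187] F [-0.   0.3 -0.5] w 1.0 t 10.1
roll units -0.0028
```

View pics/w7.png

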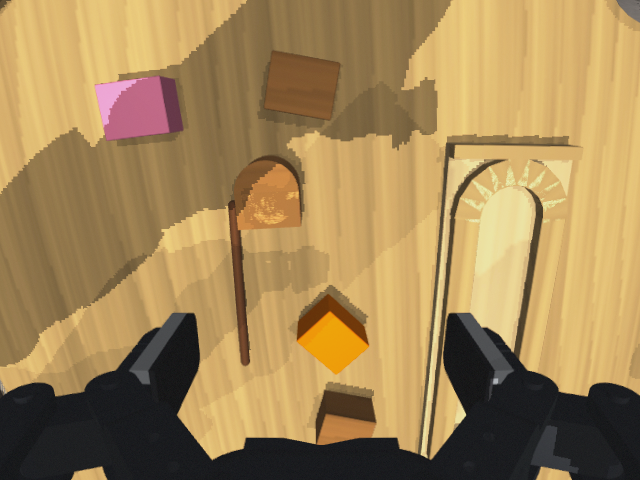

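```bash
python3 - <<'E'
from h import *
im=cv2.imread('pics/w7.png')[:,:,::-1]
crop('w',210,35,150,210,2,'pics/w7n.png',im)
crop('w',215,140,110,100,6,'pics/w7n.png',im)
C=lc('w7');C2=lc('w2')
print('nose back corners now',plane('w',(240,230),34,C),plane('w',(301,226),34,C),'w2',plane('w',(203,176),34,C2),plane('w',(246,171),34,C2))
print('stick top now',plane('w',(233,203),5,C),'w2',plane('w',(166,168),5,C2))
E
```

```text
nose back corners now [388.6780837  158.78000579  34.        ] [433.29950334 157.87387267  34.        ] w2 [428.81497262 163.72851271  34.        ] [473.67709535 164.68009614  34.        ]
stick top now [380.38280764 173.42611986   5.        ] w2 [380.55357748 173.04864485   5.        ]
```

View pics/w7n.png

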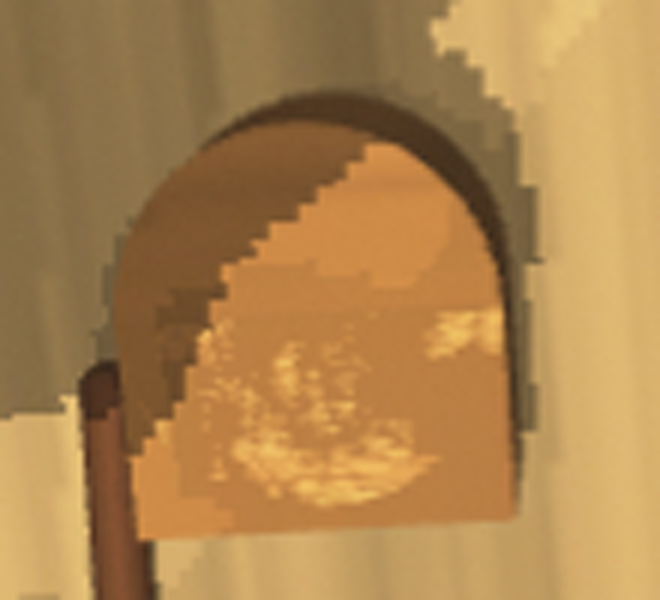

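The nose was knocked about 40 mm nearer the robot, to about (411,184), right beside the dark stick. I'll grip it there, fingers above the stick.

>>> {"method": "apply_moves", "body": {"targets": [0.01, -0.06, 0.05, -0.04, -1, 0.01, -0.057, 0.06, 0, -1, 0, 0, 0.08, 0, -1, 0, 0, 0.08, 0, -1, 0, 0, 0.08, 0, -1, 0, 0, 0.06, 0, -1, 0, 0, 0, 0, -1, 0, 0, 0, 0, -1]}}

```text
time_s: 10.82
ee_pos: [415.9, 182.9, 61.8]
tool_rot: [[0.006, 1.0, 0.025], [1.0, -0.006, -0.007], [-0.007, 0.025, -1.0]]
ft_force: [0.5, 0.2, 0.5]
width: 1.0
```

```bash
python3 - <<'E'
from h import *
to(410.6,171.5,17,88.8)
im=snap('w8')
C=lc('w7');print(plane('w',(263.3,160),34,C))
E
```

```text
pos [415.9 182.9  61.8] d mm [-11.1  -6.4  44.7] units [-0.037 -0.021  0.149] toolx yaw deg 89.67 tilt [ 0.0252 -0.0068] F [0.5 0.2 0.5] w 1.0 t 10.8167
roll units 0.0102
[411.68964198 207.54087268  34.        ]
```

View pics/w8.png

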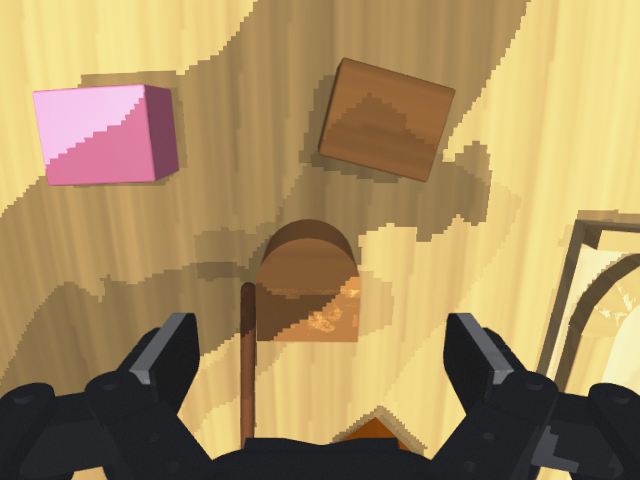

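>>> {"method": "apply_moves", "body": {"targets": [-0.02, -0.012, 0.05, 0.01, -1, -0.018, -0.01, 0.05, 0, -1, 0, 0, 0.035, 0, -1, 0, 0, 0, 0, -1, 0, 0, 0, 0, -1]}}

```text
time_s: 11.28
ee_pos: [415.1, 176.1, 25.3]
tool_rot: [[0.02, 0.999, 0.034], [1.0, -0.02, -0.001], [-0.001, 0.034, -0.999]]
ft_force: [0.5, 1.1, -0.8]
width: 1.0
```

```bash
python3 - <<'E'
from h import *
to(410.6,171.5,17,88.8)
E
```

```text
pos [415.1 176.1  25.3] d mm [-4.7 -4.7  8.2] units [-0.016 -0.016  0.027] toolx yaw deg 88.85 tilt [ 0.0345 -0.0013] F [ 0.5  1.1 -0.8] w 1.0 t 11.2833
roll units 0.0006
```

>>> {"method": "apply_moves", "body": {"targets": [-0.016, -0.016, 0.02, 0, -1, 0, -0.005, 0.01, 0, -1, 0, 0, 0, 0, -1]}}

```text
time_s: 11.53
ee_pos: [410.5, 172.6, 17.5]
tool_rot: [[0.02, 0.999, 0.038], [1.0, -0.02, 0.001], [0.001, 0.038, -0.999]]
ft_force: [0.1, -0.2, 0.1]
width: 1.003
```

```bash
python3 - <<'E'
from h import *
to(410.6,171.5,17,88.8)
E
```

```text
pos [410.5 172.6  17.5] d mm [-1.1  0.1  0.5] units [-0.004  0.     0.002] toolx yaw deg 88.85 tilt [0.0383 0.0007] F [ 0.1 -0.2  0.1] w 1.003 t 11.5333
roll units 0.0006
```

>>> {"method": "apply_moves", "body": {"targets": [0, 0, 0, 0, 1, 0, 0, 0, 0, 1, 0, 0, 0, 0, 1, 0, 0, 0, 0, 1, 0, 0, 0, 0, 1, 0, 0, 0, 0, 1]}}

```text
time_s: 12.03
ee_pos: [411.0, 172.9, 19.1]
tool_rot: [[0.02, 0.999, 0.04], [1.0, -0.02, 0.001], [0.001, 0.04, -0.999]]
ft_force: [0.1, 0.7, -1.2]
width: 0.523
```

>>> {"method": "apply_moves", "body": {"targets": [0, 0, -0.02, 0, 1, 0, 0, -0.05, 0, 1, 0, 0, -0.07, 0, 1, 0, 0, -0.07, 0, 1, 0, 0, -0.05, 0, 1, 0, 0, 0, 0, 1, 0, 0, 0, 0, 1]}}

```text
time_s: 12.62
ee_pos: [406.4, 172.9, 101.3]
tool_rot: [[0.018, 0.999, 0.037], [1.0, -0.018, 0.0], [0.001, 0.037, -0.999]]
ft_force: [-0.3, 0.0, -0.5]
width: 0.523
```

```bash
python3 - <<'E'
from h import *
j=np.array([595.5,146]);y=np.array([0.0776,0.997])
p=j+y*(-12-14); print(p)
to(p[0],p[1],90,85.55)
im=snap('w9')
E
```

```text
[593.4824 120.078 ]
pos [406.4 172.9 101.3] d mm [-49.4 187.5  18.1] units [-0.165  0.625  0.06 ] toolx yaw deg 88.94 tilt [0.0368 0.0002] F [-0.3  0.  -0.5] w 0.523 t 12.6167
roll units 0.0395
```

View pics/w9.png

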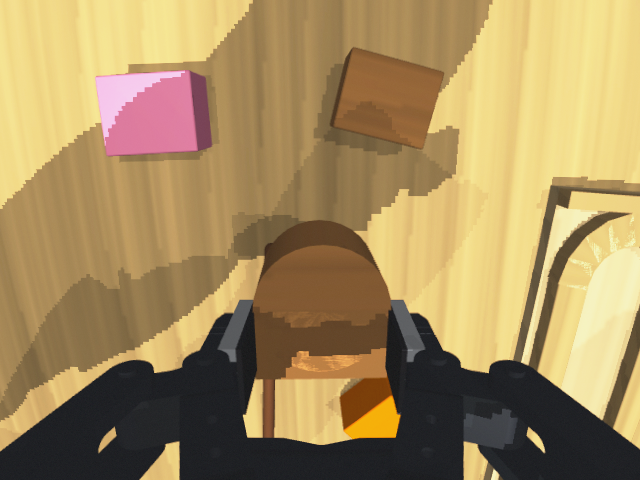

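>>> {"method": "apply_moves", "body": {"targets": [-0.025, 0.09, 0, 0.02, 1, -0.025, 0.09, 0, 0.02, 1, -0.02, 0.09, 0, 0, 1, -0.02, 0.09, 0, 0, 1, -0.02, 0.09, 0, 0, 1, -0.02, 0.09, 0, 0, 1, 0, 0.05, 0, 0, 1, 0, 0, 0, 0, 1]}}

```text
time_s: 13.33
ee_pos: [583.2, 118.0, 98.0]
tool_rot: [[0.077, 0.997, 0.026], [0.997, -0.077, -0.006], [-0.004, 0.026, -1.0]]
ft_force: [0.1, 0.0, -0.6]
width: 0.523
```

>>> {"method": "apply_moves", "body": {"targets": [0, 0, 0, 0, 1, 0, 0, 0, 0, 1]}}

```text
time_s: 13.5
ee_pos: [581.7, 117.5, 95.2]
tool_rot: [[0.077, 0.997, 0.022], [0.997, -0.077, -0.007], [-0.005, 0.022, -1.0]]
ft_force: [-0.5, 0.4, -1.1]
width: 0.522
```

```bash
python3 - <<'E'
from h import *
to(593.5,120.1,55,85.55)
im=snap('w10')
E
```

```text
pos [581.7 117.5  95.2] d mm [ 3.7 10.6 40.4] units [0.012 0.035 0.135] toolx yaw deg 85.57 tilt [ 0.0219 -0.0068] F [-0.5  0.4 -1.1] w 0.522 t 13.5
roll units 0.0002
```

View pics/w10.png

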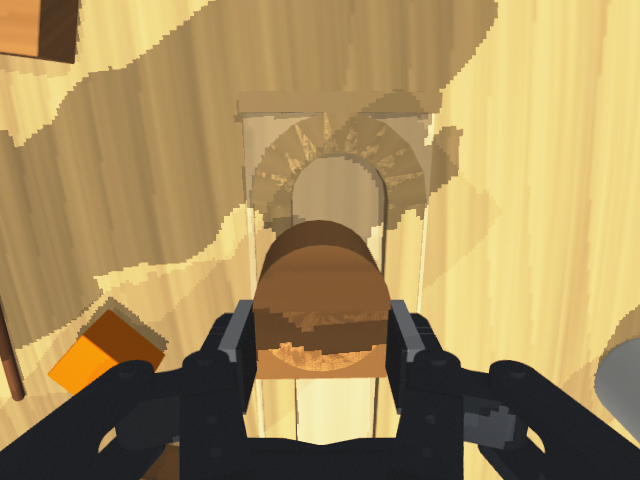

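```bash
python3 - <<'E'
from h import *
im=cv2.imread('pics/w10.png')[:,:,::-1]
crop('w',270,120,140,120,5,'pics/w10c.png',im)
C=lc('w10')
for r in (210,220): print(plane('w',(292,r),22,C),plane('w',(386,r),22,C))
for r in (410,430): print(plane('w',(296,r),22,C),plane('w',(377,r),22,C))
E
```

```text
[570.34109108 144.99464193  22.        ] [619.42875476 140.98696003  22.        ]
[569.82404564 139.65482107  22.        ] [619.24180571 135.58599096  22.        ]
[560.39496961  20.11349857  22.        ] [610.20324147  15.2574943   22.        ]
[558.88589982   4.8276219   22.        ] [ 6.09731565e+02 -2.30841751e-01  2.20000000e+01]
```

View pics/w10c.png

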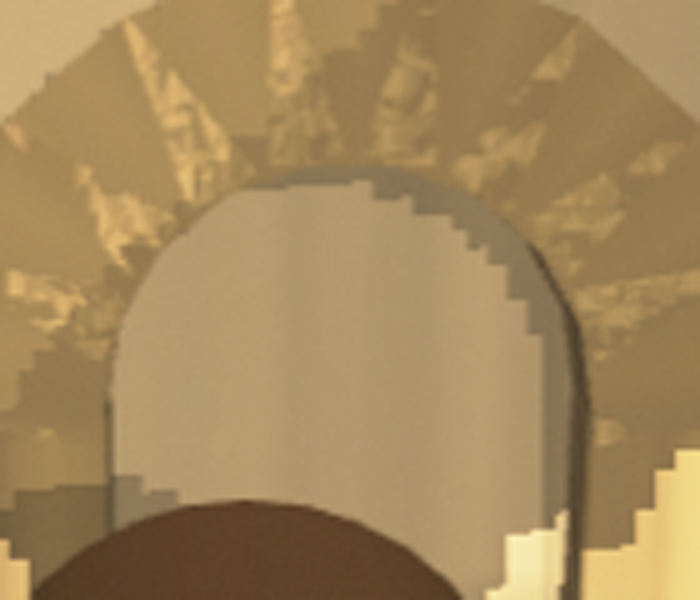

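>>> {"method": "apply_moves", "body": {"targets": [0.012, 0.03, 0.03, 0, 1, 0, 0, 0.05, 0, 1, 0, 0, 0.04, 0, 1, 0, 0, 0, 0, 1, 0, 0, 0, 0, 1]}}

```text
time_s: 13.97
ee_pos: [588.8, 123.0, 56.6]
tool_rot: [[0.071, 0.997, 0.02], [0.997, -0.071, -0.007], [-0.006, 0.02, -1.0]]
ft_force: [0.0, 1.0, -0.8]
width: 0.518
```

```bash
python3 - <<'E'
from h import *
to(593.5,120.1,31,85.55)
E
```

```text
pos [588.8 123.   56.6] d mm [-2.4  4.4 25.7] units [-0.008  0.015  0.086] toolx yaw deg 85.9 tilt [ 0.0199 -0.0072] F [ 0.   1.  -0.8] w 0.518 t 13.9667
roll units 0.0041
```

>>> {"method": "apply_moves", "body": {"targets": [-0.008, 0.016, 0.01, 0.004, 1, 0, 0, 0, 0, 1, 0, 0, 0, 0, 1]}}

```text
time_s: 14.22
ee_pos: [593.7, 120.6, 54.0]
tool_rot: [[0.077, 0.997, 0.02], [0.997, -0.077, -0.007], [-0.006, 0.02, -1.0]]
ft_force: [-0.3, 0.6, -0.4]
width: 0.525
```

```bash
python3 - <<'E'
from h import *
to(593.5,120.1,31,85.55)
im=snap('w11')
E
```

```text
pos [593.7 120.6  54. ] d mm [-0.4 -0.6 23. ] units [-0.001 -0.002  0.077] toolx yaw deg 85.58 tilt [ 0.0199 -0.0071] F [-0.3  0.6 -0.4] w 0.525 t 14.2167
roll units 0.0004
```

View pics/w11.png

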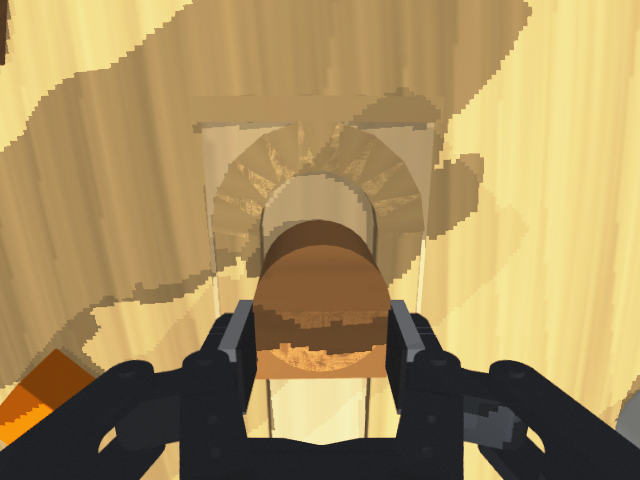

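>>> {"method": "apply_moves", "body": {"targets": [0, 0, 0.02, 0, 1, 0, 0, 0.02, 0, 1, 0, 0, 0, 0, 1, 0, 0, 0, 0, 1]}}

```text
time_s: 14.6
ee_pos: [594.8, 120.2, 41.8]
tool_rot: [[0.078, 0.997, 0.022], [0.997, -0.078, -0.007], [-0.005, 0.023, -1.0]]
ft_force: [-1.8, 0.4, -0.4]
width: 0.522
```

```bash
python3 - <<'E'
from h import *
to(593.5,120.1,31,85.55)
E
```

```text
pos [594.8 120.2  41.8] d mm [-0.1 -1.6 10.8] units [-0.    -0.005  0.036] toolx yaw deg 85.53 tilt [ 0.022 -0.007] F [-1.8  0.4 -0.4] w 0.522 t 14.6
roll units -0.0002
```

>>> {"method": "apply_moves", "body": {"targets": [0, -0.006, 0.015, 0, 1, 0, -0.001, 0.015, 0, 1, 0, 0, 0, 0, 1]}}

```text
time_s: 14.85
ee_pos: [592.7, 120.3, 31.9]
tool_rot: [[0.078, 0.997, 0.022], [0.997, -0.078, -0.007], [-0.005, 0.023, -1.0]]
ft_force: [-0.6, -0.5, -0.7]
width: 0.519
```

```bash
python3 - <<'E'
from h import *
to(593.5,120.1,31,85.55)
E
```

```text
pos [592.7 120.3  31.9] d mm [-0.1  0.8  0.9] units [-0.     0.003  0.003] toolx yaw deg 85.53 tilt [ 0.0221 -0.007 ] F [-0.6 -0.5 -0.7] w 0.519 t 14.85
roll units -0.0002
```

>>> {"method": "apply_moves", "body": {"targets": [0, 0.002, 0.006, 0, 1, 0, 0, 0, 0, 1, 0, 0, 0, 0, -0.5, 0, 0, 0, 0, -0.5, 0, 0, 0, 0, -0.5, 0, 0, 0, 0, -0.5]}}

```text
time_s: 15.35
ee_pos: [593.6, 120.5, 30.0]
tool_rot: [[0.078, 0.997, 0.022], [0.997, -0.078, -0.007], [-0.005, 0.023, -1.0]]
ft_force: [0.9, 0.9, -0.3]
width: 0.751
```

>>> {"method": "apply_moves", "body": {"targets": [0, 0, -0.03, 0, -1, 0, 0, -0.06, 0, -1, 0, 0, -0.09, 0, -1, 0, 0, -0.09, 0, -1, 0, 0, -0.09, 0, -1, 0, 0, -0.06, 0, -1, 0, 0, 0, 0, -1, 0, 0, 0, 0, -1]}}

```text
time_s: 16.02
ee_pos: [589.8, 122.1, 166.0]
tool_rot: [[0.076, 0.997, 0.022], [0.997, -0.076, -0.006], [-0.004, 0.023, -1.0]]
ft_force: [-1.0, -0.2, -0.4]
width: 0.999
```

```bash
python3 - <<'E'
from h import *
to(442,254,60,73)
im=snap('w12')
E
```

```text
pos [589.8 122.1 166. ] d mm [ 120.7 -159.8  101.8] units [ 0.402 -0.533  0.339] toolx yaw deg 85.63 tilt [ 0.0224 -0.006 ] F [-1.  -0.2 -0.4] w 0.999 t 16.0167
roll units 0.147
```

View pics/w12.png

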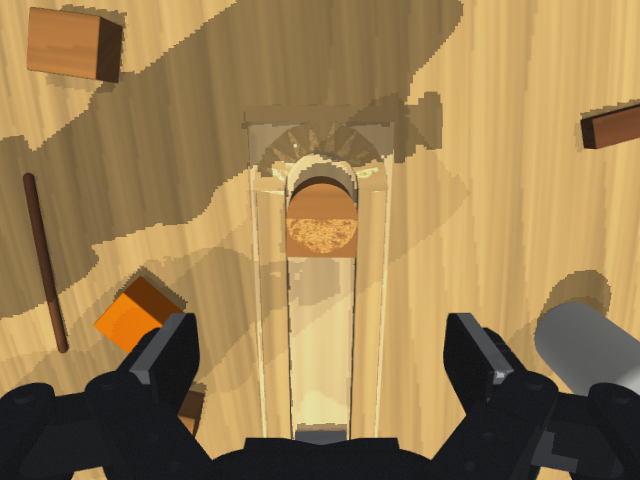

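```bash
python3 - <<'E'
from h import *
C=lc('w12')
print('nose back',plane('w',(288,257),44,C),plane('w',(356,257),44,C))
q=np.array([plane('w',p,34,C) for p in((29,8),(100,18),(97,80),(27,71))]);print(q.round(1),q.mean(0), np.degrees(np.arctan2(q[1,1]-q[0,1],q[1,0]-q[0,0])))
E
```

```text
nose back [569.55654319 107.81614231  44.        ] [614.41210216 104.06103405  44.        ]
[[424.7 277.8  34. ]
 [469.3 265.8  34. ]
 [460.8 230.1  34. ]
 [415.7 241.   34. ]] [442.59999756 253.66527147  34.        ] -15.04211685893281
```

>>> {"method": "apply_moves", "body": {"targets": [0.02, -0.02, 0, 0.06, -1, 0.03, -0.04, 0, 0.064, -1, 0.04, -0.085, 0.03, 0, -1, 0.04, -0.085, 0.04, 0, -1, 0.04, -0.085, 0.05, 0, -1, 0.04, -0.085, 0.05, 0, -1, 0.04, -0.085, 0.05, 0, -1, 0.04, -0.08, 0.04, 0, -1]}}

```text
time_s: 16.73
ee_pos: [447.4, 245.5, 76.4]
tool_rot: [[0.282, 0.959, 0.021], [0.96, -0.281, -0.01], [-0.003, 0.022, -1.0]]
ft_force: [-0.5, 1.3, -0.6]
width: 1.0
```

>>> {"method": "apply_moves", "body": {"targets": [0, 0, 0, 0, -1, 0, 0, 0, 0, -1]}}

```text
time_s: 16.9
ee_pos: [439.7, 248.6, 72.4]
tool_rot: [[0.272, 0.962, 0.012], [0.962, -0.272, -0.011], [-0.007, 0.015, -1.0]]
ft_force: [-0.2, -0.3, 0.7]
width: 1.002
```

```bash
python3 - <<'E'
from h import *
to(442.6,253.7,17,75)
im=snap('w13')
E
```

```text
pos [439.7 248.6  72.4] d mm [ 6.1  0.6 55.4] units [0.02  0.002 0.185] toolx yaw deg 74.2 tilt [ 0.0123 -0.0111] F [-0.2 -0.3  0.7] w 1.002 t 16.9
roll units -0.0093
```

View pics/w13.png

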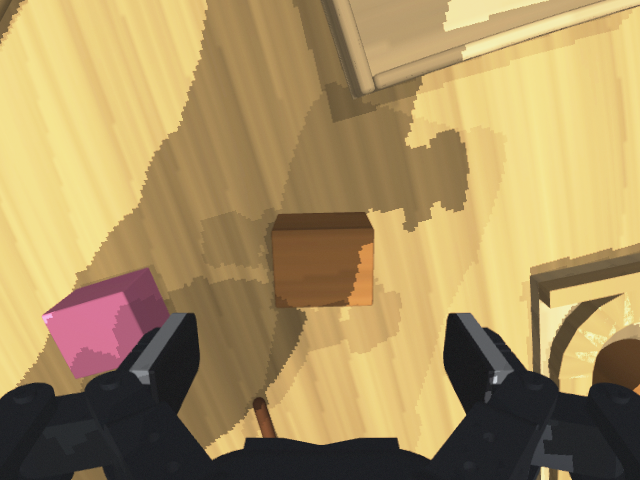

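```bash
python3 - <<'E'
from h import *
C=lc('w13');R=manip.sense()['tool_rot']
c=np.array([442.6,253.7,17])
for p,z in(((170,310),0),((148,268),34),((125,291),34),((145,352),34)):
    w=plane('w',p,z,C);print(w.round(1),'tool rel grasp',(R.T@(w-c)).round(1))
q=np.array([plane('w',p,34,C) for p in((273,231),(374,229),(373,303),(276,306))]);print(q.round(1),q.mean(0))
E
```

```text
[350.2 241.9   0. ] tool rel grasp [-36.3 -86.   16. ]
[365.3 277.   34. ] tool rel grasp [  1.2 -80.4 -18.1]
[350.1 269.3  34. ] tool rel grasp [-10.3 -93.  -18.2]
[346.2 236.4  34. ] tool rel grasp [-43.  -87.8 -17.9]
[[426.2 277.8  34. ]
 [469.7 266.3  34. ]
 [460.7 231.4  34. ]
 [416.4 242.6  34. ]] [443.26772688 254.52093478  34.        ]
```

Pink is 80 mm or more off the grasp axis, against 57 mm for the finger backs, so it's clear. Descending.

>>> {"method": "apply_moves", "body": {"targets": [0.02, 0.002, 0.04, -0.009, -1, 0, 0, 0.05, 0, -1, 0, 0, 0.05, 0, -1, 0, 0, 0.02, 0, -1, 0, 0, 0, 0, -1, 0, 0, 0, 0, -1]}}

```text
time_s: 17.45
ee_pos: [447.3, 250.3, 23.2]
tool_rot: [[0.266, 0.964, 0.014], [0.964, -0.265, -0.012], [-0.008, 0.016, -1.0]]
ft_force: [-0.8, -0.3, 0.5]
width: 0.996
```

```bash
python3 - <<'E'
from h import *
to(443,254,17,75)
E
```

```text
pos [447.3 250.3  23.2] d mm [ 2.5 -5.2  6.1] units [ 0.008 -0.017  0.02 ] toolx yaw deg 74.6 tilt [ 0.0138 -0.0118] F [-0.8 -0.3  0.5] w 0.996 t 17.45
roll units -0.0047
```

>>> {"method": "apply_moves", "body": {"targets": [0.008, -0.017, 0.02, -0.004, -1, 0, 0, 0, 0, -1, 0, 0, 0, 0, 1, 0, 0, 0, 0, 1, 0, 0, 0, 0, 1, 0, 0, 0, 0, 1, 0, 0, 0, 0, 1, 0, 0, 0, 0, 1]}}

```text
time_s: 18.12
ee_pos: [445.0, 254.6, 20.1]
tool_rot: [[0.261, 0.965, 0.018], [0.965, -0.261, -0.01], [-0.005, 0.02, -1.0]]
ft_force: [0.9, 0.2, -0.8]
width: 0.517
```

>>> {"method": "apply_moves", "body": {"targets": [0, 0, -0.02, 0, 1, 0, 0, -0.05, 0, 1, 0, 0, -0.07, 0, 1, 0, 0, -0.07, 0, 1, 0, 0, -0.05, -0.05, 1, 0, 0, 0, -0.06, 1, 0, 0, 0, -0.01, 1, 0, 0, 0, 0, 1]}}

```text
time_s: 18.78
ee_pos: [442.5, 255.1, 103.7]
tool_rot: [[0.078, 0.997, 0.017], [0.997, -0.077, -0.011], [-0.009, 0.018, -1.0]]
ft_force: [-0.6, -0.4, -1.3]
width: 0.523
```

```bash
python3 - <<'E'
from h import *
j=np.array([595.5,146]);y=np.array([0.0776,0.997])
p=j+y*(-40-6-19); print(p)
to(p[0],p[1],100,85.55)
im=snap('w14')
E
```

```text
[590.456  81.195]
pos [442.5 255.1 103.7] d mm [-161.9  160.9    8.1] units [-0.54   0.536  0.027] toolx yaw deg 85.55 tilt [ 0.017  -0.0107] F [-0.6 -0.4 -1.3] w 0.523 t 18.7833
roll units 0.0
```

View pics/w14.png

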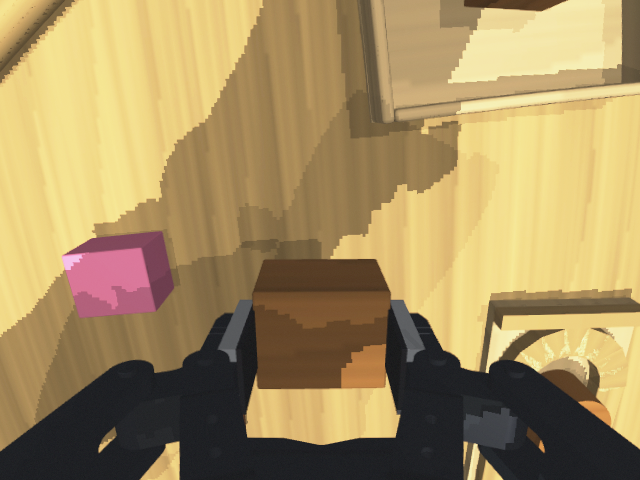

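>>> {"method": "apply_moves", "body": {"targets": [-0.08, 0.08, 0, 0, 1, -0.08, 0.08, 0, 0, 1, -0.08, 0.08, 0, 0, 1, -0.08, 0.08, 0, 0, 1, -0.08, 0.08, 0, 0, 1, -0.08, 0.08, 0, 0, 1, -0.05, 0.06, 0, 0, 1, 0, 0, 0, 0, 1]}}

```text
time_s: 19.5
ee_pos: [593.2, 77.1, 103.0]
tool_rot: [[0.09, 0.996, 0.009], [0.996, -0.09, -0.012], [-0.011, 0.01, -1.0]]
ft_force: [0.4, -1.1, -0.2]
width: 0.52
```

>>> {"method": "apply_moves", "body": {"targets": [0, 0, 0, 0, 1, 0, 0, 0, 0, 1]}}

```text
time_s: 19.67
ee_pos: [593.0, 75.4, 101.3]
tool_rot: [[0.097, 0.995, 0.007], [0.995, -0.097, -0.012], [-0.011, 0.008, -1.0]]
ft_force: [0.4, -0.8, -0.7]
width: 0.523
```

```bash
python3 - <<'E'
from h import *
to(590.5,81.2,55,85.55)
E
```

```text
pos [593.   75.4 101.3] d mm [ 6.1 -3.4 46.2] units [ 0.02  -0.011  0.154] toolx yaw deg 84.45 tilt [ 0.0066 -0.012 ] F [ 0.4 -0.8 -0.7] w 0.523 t 19.6667
roll units -0.0129
```

>>> {"method": "apply_moves", "body": {"targets": [0.02, -0.011, 0.04, -0.013, 1, 0, 0, 0.05, 0, 1, 0, 0, 0.045, 0, 1, 0, 0, 0, 0, 1, 0, 0, 0, 0, 1]}}

```text
time_s: 20.08
ee_pos: [585.3, 89.2, 56.8]
tool_rot: [[0.067, 0.998, 0.004], [0.998, -0.067, -0.01], [-0.009, 0.004, -1.0]]
ft_force: [0.4, -0.3, 0.8]
width: 0.524
```

```bash
python3 - <<'E'
from h import *
to(590.5,81.2,55,85.55)
E
```

```text
pos [585.3  89.2  56.8] d mm [-7.6  5.7  1.8] units [-0.025  0.019  0.006] toolx yaw deg 86.18 tilt [ 0.0037 -0.0095] F [ 0.4 -0.3  0.8] w 0.524 t 20.0833
roll units 0.0074
```

>>> {"method": "apply_moves", "body": {"targets": [-0.025, 0.019, 0, 0.007, 1, 0, 0, 0, 0, 1, 0, 0, 0, 0, 1]}}

```text
time_s: 20.33
ee_pos: [589.8, 83.6, 57.5]
tool_rot: [[0.074, 0.997, 0.003], [0.997, -0.074, -0.009], [-0.008, 0.004, -1.0]]
ft_force: [0.5, 0.7, 0.7]
width: 0.522
```

```bash
python3 - <<'E'
from h import *
to(590.5,81.2,31,85.55)
im=snap('w15')
E
```

```text
pos [589.8  83.6  57.5] d mm [-2.1  0.8 26.5] units [-0.007  0.003  0.088] toolx yaw deg 85.78 tilt [ 0.0033 -0.0086] F [0.5 0.7 0.7] w 0.522 t 20.3333
roll units 0.0027
```

View pics/w15.png

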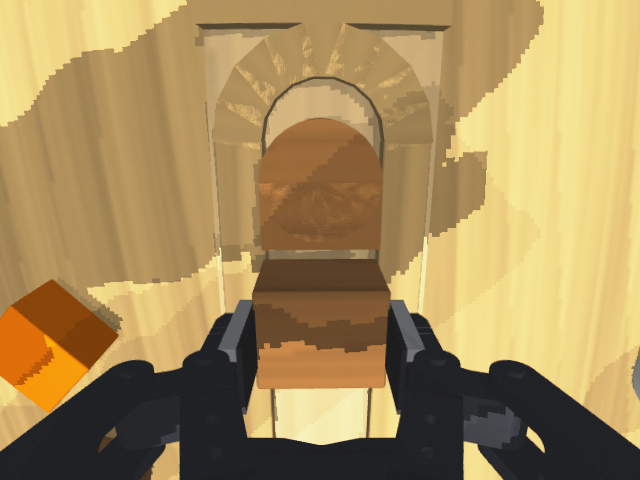

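>>> {"method": "apply_moves", "body": {"targets": [-0.007, 0.003, 0.02, 0.002, 1, 0, 0, 0.022, 0, 1, 0, 0, 0, 0, 1, 0, 0, 0, 0, 1]}}

```text
time_s: 20.72
ee_pos: [591.9, 80.2, 44.9]
tool_rot: [[0.079, 0.997, 0.006], [0.997, -0.079, -0.009], [-0.008, 0.007, -1.0]]
ft_force: [0.4, -0.3, 0.0]
width: 0.526
```

```bash
python3 - <<'E'
from h import *
to(590.5,81.2,31,85.55)
E
```

```text
pos [591.9  80.2  44.9] d mm [ 1.  -1.6 13.9] units [ 0.003 -0.005  0.046] toolx yaw deg 85.49 tilt [ 0.0061 -0.0088] F [ 0.4 -0.3  0. ] w 0.526 t 20.7167
roll units -0.0007
```

>>> {"method": "apply_moves", "body": {"targets": [0.002, -0.006, 0.018, 0, 1, 0, -0.001, 0.018, 0, 1, 0, 0, 0, 0, 1, 0, 0, 0, 0, 1]}}

```text
time_s: 21.05
ee_pos: [589.4, 81.0, 32.6]
tool_rot: [[0.079, 0.997, 0.006], [0.997, -0.079, -0.009], [-0.008, 0.006, -1.0]]
ft_force: [0.2, 0.2, -0.8]
width: 0.523
```

```bash
python3 - <<'E'
from h import *
to(590.5,81.2,30,85.55)
E
```

```text
pos [589.4  81.   32.6] d mm [0.4 1.  2.6] units [0.001 0.003 0.009] toolx yaw deg 85.49 tilt [ 0.0055 -0.0087] F [ 0.2  0.2 -0.8] w 0.523 t 21.05
roll units -0.0007
```

Release, then up and over to the near segment at about (454,-35).

>>> {"method": "apply_moves", "body": {"targets": [0, 0.003, 0.006, 0, 1, 0, 0, 0, 0, 1, 0, 0, 0, 0, -0.5, 0, 0, 0, 0, -0.5, 0, 0, 0, 0, -0.5, 0, 0, 0, 0, -0.5]}}

```text
time_s: 21.55
ee_pos: [590.8, 81.2, 31.0]
tool_rot: [[0.078, 0.997, 0.006], [0.997, -0.078, -0.008], [-0.008, 0.007, -1.0]]
ft_force: [0.4, -0.5, 0.3]
width: 0.753
```

>>> {"method": "apply_moves", "body": {"targets": [0, 0, -0.03, 0, -1, 0, 0, -0.06, 0, -1, 0, 0, -0.09, 0, -1, 0, 0, -0.09, 0, -1, -0.03, -0.04, -0.07, 0, -1, -0.05, -0.08, 0, 0, -1, -0.05, -0.08, 0, 0, -1, -0.05, -0.08, 0, 0, -1]}}

```text
time_s: 22.22
ee_pos: [504.5, 38.5, 142.5]
tool_rot: [[0.074, 0.997, 0.013], [0.997, -0.074, -0.004], [-0.003, 0.013, -1.0]]
ft_force: [0.2, -0.2, -0.2]
width: 0.999
```

>>> {"method": "apply_moves", "body": {"targets": [-0.05, -0.06, 0, 0, -1, 0, 0, 0, 0, -1, 0, 0, 0, 0, -1]}}

```text
time_s: 22.47
ee_pos: [479.8, 21.3, 144.7]
tool_rot: [[0.075, 0.997, 0.012], [0.997, -0.075, -0.008], [-0.008, 0.013, -1.0]]
ft_force: [-0.0, -0.1, 0.1]
width: 1.001
```

```bash
python3 - <<'E'
from h import *
to(454.5,-34.7,60,71.4)
im=snap('w16')
E
```

```text
pos [479.8  21.3 144.7] d mm [-57.1 -22.1  84.8] units [-0.19  -0.074  0.283] toolx yaw deg 85.67 tilt [ 0.0124 -0.0085] F [-0.  -0.1  0.1] w 1.001 t 22.4667
roll units 0.166
```

View pics/w16.png

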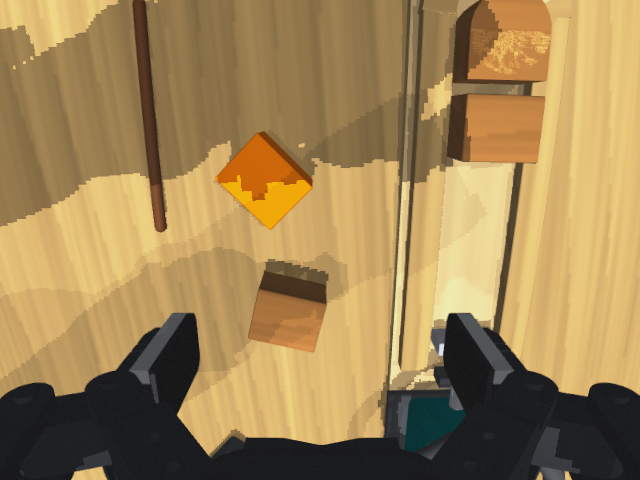

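```bash
python3 - <<'E'
from h import *
C=lc('w16')
im=cv2.imread('pics/w16.png')[:,:,::-1]
crop('w',235,250,110,110,5,'pics/w16c.png',im)
q=np.array([plane('w',p,34,C) for p in((262,287),(326,304),(314,352),(248,338))]);print(q.round(1),q.mean(0))
a=q[1]-q[0];b=q[2]-q[3];print(np.degrees(np.arctan2(a[1],a[0])),np.degrees(np.arctan2(b[1],b[0])),np.linalg.norm(a),np.linalg.norm(b))
print('plane',plane('top',(395,290),20),plane('top',(440,258),40))
E
```

```text
[[440.6  -8.7  34. ]
 [481.1 -24.1  34. ]
 [470.3 -59.4  34. ]
 [426.7 -45.1  34. ]] [454.67679159 -34.33173699  34.        ]
-20.76270610916915 -18.155789399897568 43.274798678253354 45.90090880211836
plane [ 388.22554016 -158.5564031    20.        ] [ 465.89633667 -262.23871514   40.        ]
```

View pics/w16c.png

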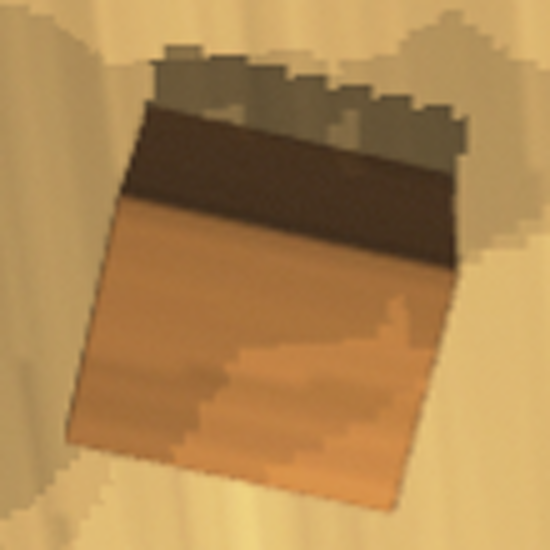

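>>> {"method": "apply_moves", "body": {"targets": [-0.02, -0.01, 0, 0.08, -1, -0.05, -0.01, 0.03, 0.08, -1, -0.06, 0, 0.06, 0, -1, -0.06, 0, 0.07, 0, -1, 0, 0, 0.06, 0, -1, 0, 0, 0, 0, -1, 0, 0, 0, 0, -1]}}

```text
time_s: 23.1
ee_pos: [468.8, -29.8, 80.1]
tool_rot: [[0.316, 0.948, 0.022], [0.949, -0.316, -0.005], [0.003, 0.023, -1.0]]
ft_force: [0.5, -0.3, 0.8]
width: 0.995
```

```bash
python3 - <<'E'
from h import *
to(454.3,-34.6,17,71.7)
im=snap('w17')
E
```

```text
pos [468.8 -29.8  80.1] d mm [ -9.3 -13.6  62.8] units [-0.031 -0.045  0.209] toolx yaw deg 71.55 tilt [ 0.0224 -0.0047] F [ 0.5 -0.3  0.8] w 0.995 t 23.1
roll units -0.0017
```

View pics/w17.png

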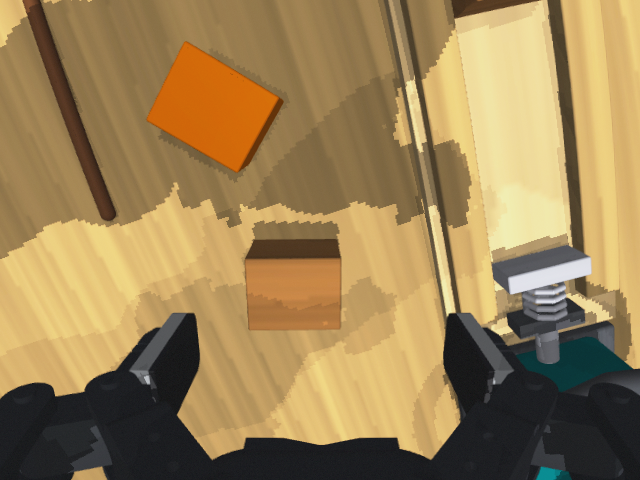

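>>> {"method": "apply_moves", "body": {"targets": [-0.031, -0.045, 0.04, -0.002, -1, 0, -0.005, 0.05, 0, -1, 0, -0.005, 0.05, 0, -1, 0, 0, 0.03, 0, -1, 0, 0, 0, 0, -1, 0, 0, 0, 0, -1]}}

```text
time_s: 23.65
ee_pos: [459.5, -28.6, 33.5]
tool_rot: [[0.308, 0.951, 0.035], [0.951, -0.308, -0.002], [0.008, 0.034, -0.999]]
ft_force: [-0.3, 0.3, -0.5]
width: 1.004
```

```bash
python3 - <<'E'
from h import *
to(454.3,-34.6,17,71.7)
E
```

```text
pos [459.5 -28.6  33.5] d mm [-7.5 -3.6 16.3] units [-0.025 -0.012  0.054] toolx yaw deg 72.08 tilt [ 0.035  -0.0025] F [-0.3  0.3 -0.5] w 1.004 t 23.65
roll units 0.0044
```

>>> {"method": "apply_moves", "body": {"targets": [-0.025, -0.012, 0.025, 0.004, -1, 0, -0.003, 0.025, 0, -1, 0, 0, 0, 0, -1, 0, 0, 0, 0, -1]}}

```text
time_s: 23.98
ee_pos: [455.3, -34.5, 19.2]
tool_rot: [[0.314, 0.949, 0.039], [0.949, -0.314, -0.003], [0.01, 0.038, -0.999]]
ft_force: [0.1, -0.5, 0.3]
width: 1.0
```

```bash
python3 - <<'E'
from h import *
to(454.3,-34.6,17,71.7)
E
```

```text
pos [455.3 -34.5  19.2] d mm [-0.4 -1.   2.2] units [-0.001 -0.003  0.007] toolx yaw deg 71.72 tilt [ 0.0392 -0.0027] F [ 0.1 -0.5  0.3] w 1.0 t 23.9833
roll units 0.0002
```

>>> {"method": "apply_moves", "body": {"targets": [0, 0, 0.005, 0, 1, 0, 0, 0, 0, 1, 0, 0, 0, 0, 1, 0, 0, 0, 0, 1, 0, 0, 0, 0, 1, 0, 0, 0, 0, 1]}}

```text
time_s: 24.48
ee_pos: [455.9, -34.6, 18.9]
tool_rot: [[0.314, 0.949, 0.04], [0.949, -0.314, -0.003], [0.009, 0.039, -0.999]]
ft_force: [-0.4, 0.3, -0.8]
width: 0.52
```

>>> {"method": "apply_moves", "body": {"targets": [0, 0, -0.02, 0, 1, 0, 0, -0.05, 0, 1, 0, 0, -0.07, 0, 1, 0, 0, -0.07, 0, 1, 0, 0, -0.05, -0.05, 1, 0, 0, 0, -0.06, 1, 0, 0, 0, -0.05, 1, 0, 0, 0, 0, 1]}}

```text
time_s: 25.15
ee_pos: [451.8, -33.5, 103.0]
tool_rot: [[0.067, 0.997, 0.039], [0.998, -0.067, -0.003], [-0.001, 0.039, -0.999]]
ft_force: [-0.3, 0.7, -0.5]
width: 0.525
```

```bash
python3 - <<'E'
from h import *
to(587.0,37.3,100,85.55)
im=snap('w18')
E
```

```text
pos [451.8 -33.5 103. ] d mm [ 79.7 129.9   8. ] units [0.266 0.433 0.027] toolx yaw deg 86.13 tilt [ 0.0391 -0.0032] F [-0.3  0.7 -0.5] w 0.525 t 25.15
roll units 0.0067
```

View pics/w18.png

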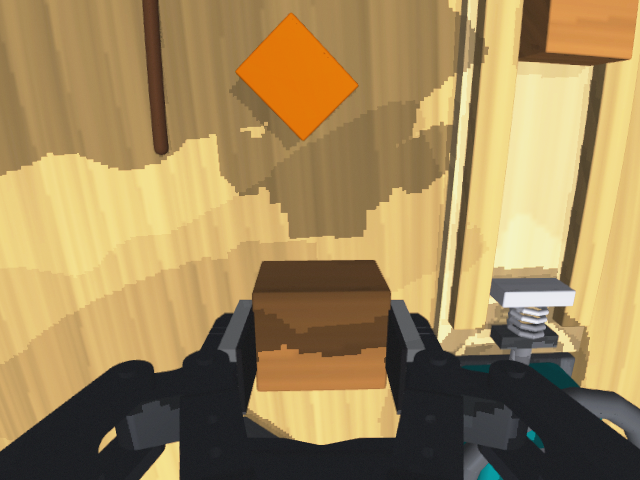

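>>> {"method": "apply_moves", "body": {"targets": [0.05, 0.08, 0, 0.007, 1, 0.05, 0.08, 0, 0, 1, 0.05, 0.08, 0, 0, 1, 0.05, 0.08, 0, 0, 1, 0.04, 0.07, 0, 0, 1, 0.01, 0.01, 0, 0, 1, 0, 0, 0, 0, 1, 0, 0, 0, 0, 1]}}

```text
time_s: 25.87
ee_pos: [578.4, 31.8, 104.5]
tool_rot: [[0.108, 0.994, 0.03], [0.994, -0.108, -0.005], [-0.002, 0.031, -1.0]]
ft_force: [-0.4, -0.4, -1.4]
width: 0.521
```

```bash
python3 - <<'E'
from h import *
to(587.0,37.3,56,85.55)
im=snap('w19')
E
```

```text
pos [578.4  31.8 104.5] d mm [ 6.4  6.5 48.7] units [0.021 0.022 0.162] toolx yaw deg 83.79 tilt [ 0.0302 -0.005 ] F [-0.4 -0.4 -1.4] w 0.521 t 25.8667
roll units -0.0204
```

View pics/w19.png

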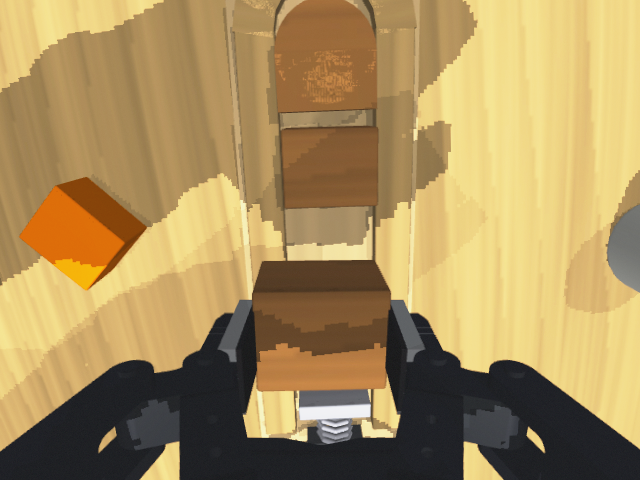

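>>> {"method": "apply_moves", "body": {"targets": [0.008, 0.024, 0.04, -0.02, 1, 0, 0.002, 0.05, 0, 1, 0, 0, 0.045, 0, 1, 0, 0, 0, 0, 1, 0, 0, 0, 0, 1]}}

```text
time_s: 26.33
ee_pos: [582.3, 28.6, 63.4]
tool_rot: [[0.083, 0.996, 0.027], [0.997, -0.083, -0.009], [-0.007, 0.027, -1.0]]
ft_force: [0.6, 0.2, 0.6]
width: 0.521
```

```bash
python3 - <<'E'
from h import *
to(586.8,34.5,31,85.55)
C=lc('w19');print(plane('w',(287,208),44,C),plane('w',(377,205),44,C))
E
```

```text
pos [582.3  28.6  63.4] d mm [ 6.4  3.1 32.5] units [0.021 0.01  0.108] toolx yaw deg 85.25 tilt [ 0.0267 -0.0088] F [0.6 0.2 0.6] w 0.521 t 26.3333
roll units -0.0035
[566.95532307  63.76652939  44.        ] [611.09897991  60.21543088  44.        ]
```

>>> {"method": "apply_moves", "body": {"targets": [0.012, 0.014, 0.02, -0.003, 1, 0, 0, 0.02, 0, 1, 0, 0, 0, 0, 1, 0, 0, 0, 0, 1]}}

```text
time_s: 26.67
ee_pos: [587.1, 30.8, 52.5]
tool_rot: [[0.08, 0.996, 0.028], [0.997, -0.08, -0.01], [-0.007, 0.029, -1.0]]
ft_force: [-0.8, 1.0, -0.6]
width: 0.516
```

```bash
python3 - <<'E'
from h import *
to(586.7,32.5,31,85.55)
im=snap('w20')
E
```

```text
pos [587.1  30.8  52.5] d mm [ 1.8 -1.1 21.5] units [ 0.006 -0.004  0.072] toolx yaw deg 85.41 tilt [ 0.0279 -0.0097] F [-0.8  1.  -0.6] w 0.516 t 26.6667
roll units -0.0017
```

View pics/w20.png

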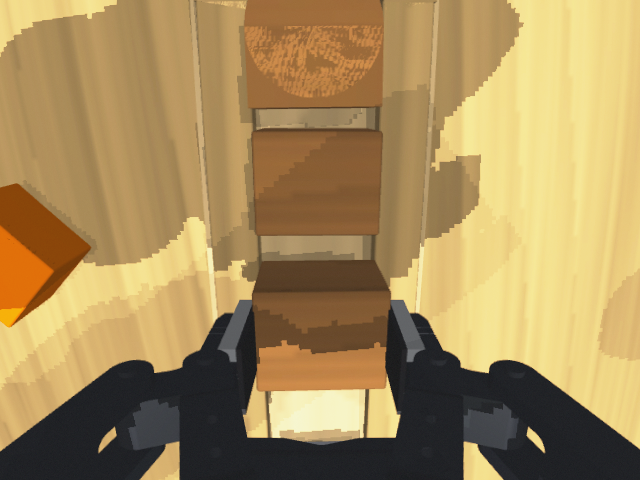

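>>> {"method": "apply_moves", "body": {"targets": [0, -0.004, 0.02, 0, 1, 0, -0.002, 0.02, 0, 1, 0, -0.001, 0, 0, 1, 0, 0, 0, 0, 1]}}

```text
time_s: 27.05
ee_pos: [585.4, 30.9, 39.9]
tool_rot: [[0.08, 0.996, 0.029], [0.997, -0.08, -0.01], [-0.007, 0.03, -1.0]]
ft_force: [0.0, 0.2, -0.3]
width: 0.525
```

```bash
python3 - <<'E'
from h import *
to(586.6,31.5,30,85.55)
E
```

```text
pos [585.4  30.9  39.9] d mm [0.8 0.9 9.9] units [0.003 0.003 0.033] toolx yaw deg 85.39 tilt [ 0.0289 -0.0097] F [ 0.   0.2 -0.3] w 0.525 t 27.05
roll units -0.0018
```

>>> {"method": "apply_moves", "body": {"targets": [0, 0.003, 0.018, -0.002, 1, 0, 0, 0.015, 0, 1, 0, 0, 0, 0, 1, 0, 0, 0, 0, 1]}}

```text
time_s: 27.38
ee_pos: [586.6, 30.7, 28.8]
tool_rot: [[0.077, 0.997, 0.029], [0.997, -0.077, -0.01], [-0.007, 0.029, -1.0]]
ft_force: [0.5, -1.3, 3.7]
width: 0.518
```

```bash
python3 - <<'E'
from h import *
to(586.6,31.5,30,85.55)
E
```

```text
pos [586.6  30.7  28.8] d mm [ 0.8 -0.1 -1.2] units [ 0.003 -0.    -0.004] toolx yaw deg 85.59 tilt [ 0.0286 -0.0097] F [ 0.5 -1.3  3.7] w 0.518 t 27.3833
roll units 0.0005
```

>>> {"method": "apply_moves", "body": {"targets": [0, 0, 0, 0, -0.5, 0, 0, 0, 0, -0.5, 0, 0, 0, 0, -0.5, 0, 0, 0, 0, -0.5, 0, 0, -0.03, 0, -1, 0, 0, -0.06, 0, -1, 0, 0, -0.09, 0, -1, 0, 0, -0.09, 0, -1]}}

```text
time_s: 28.05
ee_pos: [580.9, 31.1, 108.9]
tool_rot: [[0.076, 0.997, 0.019], [0.997, -0.076, -0.01], [-0.009, 0.02, -1.0]]
ft_force: [1.3, 0.3, 0.9]
width: 1.002
```

>>> {"method": "apply_moves", "body": {"targets": [0, 0, -0.1, 0, -1, 0, 0, -0.1, 0, -1, -0.03, 0, -0.1, 0, -1, -0.06, 0, -0.1, 0, -1, -0.1, 0, -0.05, 0, -1, -0.1, 0, 0, 0, -1, -0.1, 0, 0, 0, -1, -0.1, 0, 0, 0, -1]}}

```text
time_s: 28.72
ee_pos: [569.0, -106.2, 267.2]
tool_rot: [[0.056, 0.998, 0.036], [0.998, -0.056, -0.005], [-0.003, 0.036, -0.999]]
ft_force: [0.2, 0.1, -0.2]
width: 0.999
```

>>> {"method": "apply_moves", "body": {"targets": [-0.08, 0.02, 0, 0, -1, -0.04, 0.01, 0, 0, -1, 0, 0, 0, 0, -1, 0, 0, 0, 0, -1]}}

```text
time_s: 29.05
ee_pos: [574.5, -151.5, 270.8]
tool_rot: [[0.066, 0.997, 0.038], [0.998, -0.065, -0.009], [-0.006, 0.039, -0.999]]
ft_force: [0.3, 0.0, -0.8]
width: 1.004
```

```bash
python3 - <<'E'
from h import *
to(620,-180,180,85.55)
im=snap('w21')
print(manip.sense()['qpos'])
E
```

```text
pos [ 574.5 -151.5  270.8] d mm [-24.9  43.8  92.7] units [-0.083  0.146  0.309] toolx yaw deg 86.24 tilt [ 0.038  -0.0087] F [ 0.3  0.  -0.8] w 1.004 t 29.05
roll units 0.008
[ 0.62512894  0.40986614 -0.64775029  1.58952784  0.27036213  1.19199776
 -0.13897723]
```

View pics/w21.png

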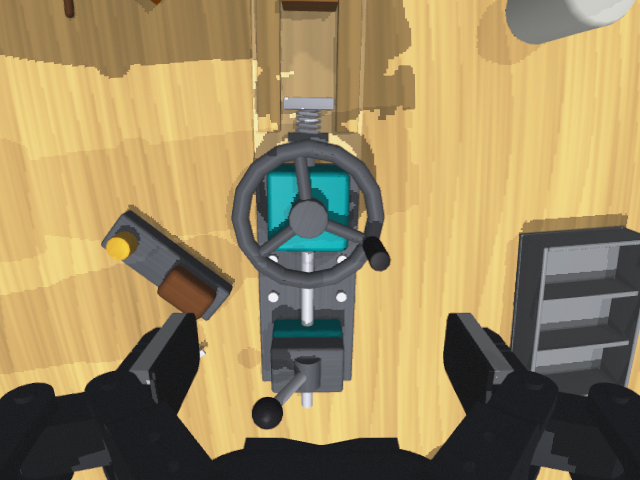

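```bash
python3 - <<'E'
from h import *
C=lc('w21');im=cv2.imread('pics/w21.png')[:,:,::-1]
crop('w',225,130,170,165,3.6,'pics/w21c.png',im)
crop('w',230,320,130,110,5,'pics/w21l.png',im)
P=lambda p,z:plane('w',p,z,C)
e=[P(p,80) for p in((232,213),(385,213),(308,140),(308,287))]
print(np.round(e,1),'ring c',(e[0]+e[1])[0]/2,(e[2]+e[3])[1]/2)
h=P((308,218),87);k=P((380,261),130);print(h,k,np.linalg.norm((k-h)[:2]))
print('pred hub',np.array([595.5,146])-305*np.array([.0776,.997]))
for z in(60,80,100,120):print('lever',z,P((267,412),z))
for z in (60,80,100): print(plane('top',(466,226),z), plane('side',(352,385),z))
E
```

```text
[[ 510.1 -148.7   80. ]
 [ 633.5 -157.9   80. ]
 [ 575.3  -95.8   80. ]
 [ 566.2 -217.6   80. ]] ring c 571.7925111796842 -156.69390711271208
[ 570.80826794 -155.77604733   87.        ] [ 620.25485367 -180.77650283  130.        ] 55.40746895067978
pred hub [ 571.832 -158.085]
lever 60 [ 514.27494096 -358.70995502   60.        ]
lever 80 [ 517.66539189 -342.79581602   80.        ]
lever 100 [ 521.05584281 -326.88167701  100.        ]
lever 120 [ 524.44629373 -310.967538    120.        ]
[ 541.51983495 -320.3743679    60.        ] [ 533.52545878 -268.97024042   60.        ]
[ 536.7729436 -314.6907233   80.       ] [ 531.58376531 -282.6838279    80.        ]
[ 532.02605225 -309.00707869  100.        ] [ 529.64207183 -296.39741539  100.        ]
```

View pics/w21c.png

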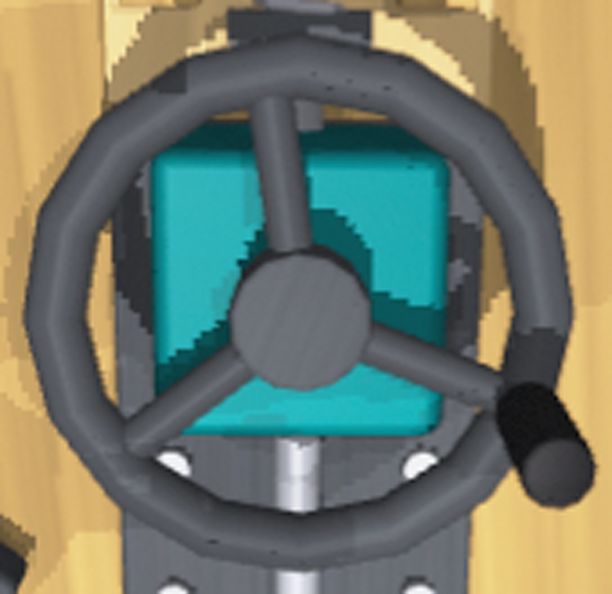

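The wheel view gives the hub at about (571.8,-157.4) and the knob top at (620.2,-180.8), 54–55 mm apart, so the wheel is at about 1.94 rad. The lever leans to jig -x. Moving above the knob.

>>> {"method": "apply_moves", "body": {"targets": [-0.03, 0.05, 0.06, 0, -1, -0.03, 0.055, 0.08, 0, -1, -0.027, 0.05, 0.08, 0, -1, 0, 0, 0.07, 0, -1, 0, 0, 0, 0, -1, 0, 0, 0, 0, -1]}}

```text
time_s: 29.6
ee_pos: [626.7, -166.4, 186.0]
tool_rot: [[0.048, 0.998, 0.042], [0.999, -0.048, -0.003], [-0.001, 0.042, -0.999]]
ft_force: [-0.3, 0.6, 1.1]
width: 1.002
```

```bash
python3 - <<'E'
from h import *
to(620.2,-180.8,96)
im=snap('w22')
C=lc('w22');print(proj('w',[[620.2,-180.8,130],[620.2,-180.8,100]],C))
E
```

```text
pos [ 626.7 -166.4  186. ] d mm [-14.6  -9.6  89.7] units [-0.049 -0.032  0.299] toolx yaw deg 87.22 tilt [ 0.0423 -0.0034] F [-0.3  0.6  1.1] w 1.002 t 29.6
[[304.87022829 296.68360859]
 [304.63589623 275.59504291]]
```

View pics/w22.png

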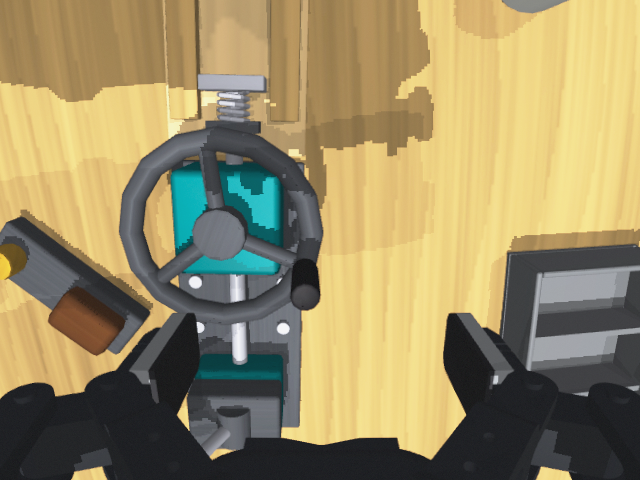

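>>> {"method": "apply_moves", "body": {"targets": [-0.025, -0.017, 0.06, 0, -1, -0.024, -0.016, 0.06, 0, -1, 0, -0.005, 0.06, 0, -1, 0, -0.005, 0.04, 0, -1, 0, 0, 0, 0, -1, 0, 0, 0, 0, -1]}}

```text
time_s: 30.15
ee_pos: [619.5, -173.8, 128.2]
tool_rot: [[0.04, 0.998, 0.054], [0.999, -0.04, -0.004], [-0.001, 0.054, -0.999]]
ft_force: [-0.1, 0.5, 0.3]
width: 1.004
```

```bash
python3 - <<'E'
from h import *
to(620.2,-180.8,97)
E
```

```text
pos [ 619.5 -173.8  128.2] d mm [-7.  -0.7 31.2] units [-0.023 -0.002  0.104] toolx yaw deg 87.7 tilt [ 0.0543 -0.0035] F [-0.1  0.5  0.3] w 1.004 t 30.15
```

>>> {"method": "apply_moves", "body": {"targets": [-0.023, 0, 0.04, 0, -1, 0, 0, 0.04, 0, -1, 0, 0, 0.02, 0, -1, 0, 0, 0, 0, -1, 0, 0, 0, 0, -1]}}

```text
time_s: 30.57
ee_pos: [623.4, -180.8, 99.3]
tool_rot: [[0.039, 0.997, 0.06], [0.999, -0.039, -0.005], [-0.002, 0.06, -0.998]]
ft_force: [-0.1, -0.6, 0.6]
width: 1.003
```

```bash
python3 - <<'E'
from h import *
to(620.8,-180.8,97)
im=snap('w23')
E
```

```text
pos [ 623.4 -180.8   99.3] d mm [-0.1 -2.8  2.2] units [-0.    -0.009  0.007] toolx yaw deg 87.74 tilt [ 0.0596 -0.0046] F [-0.1 -0.6  0.6] w 1.003 t 30.5667
```

View pics/w23.png

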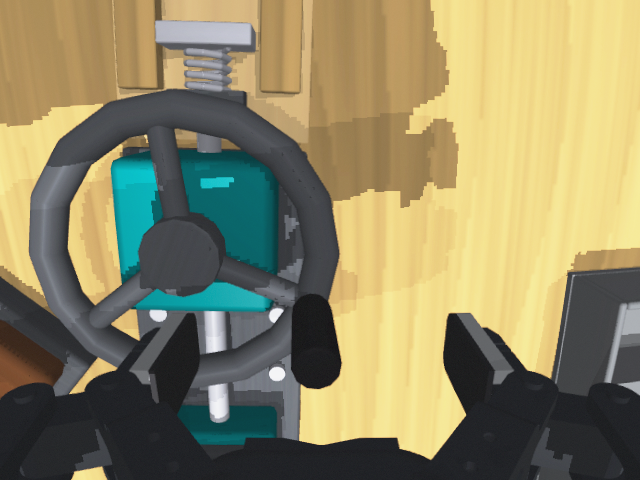

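>>> {"method": "apply_moves", "body": {"targets": [0, -0.007, 0, 0, -1, 0, 0, 0, 0, 1, 0, 0, 0, 0, 1, 0, 0, 0, 0, 1, 0, 0, 0, 0, 1, 0, 0, 0, 0, 1, 0, 0, 0, 0, 1, 0, 0, 0, 0, 1]}}

```text
time_s: 31.28
ee_pos: [620.8, -180.5, 100.8]
tool_rot: [[0.039, 0.997, 0.059], [0.999, -0.039, -0.005], [-0.003, 0.059, -0.998]]
ft_force: [2.5, 0.7, -0.7]
width: 0.171
```

>>> {"method": "apply_moves", "body": {"targets": [0, 0, 0, 0, 1, 0, 0, 0, 0, 1]}}

```text
time_s: 31.45
ee_pos: [620.9, -180.5, 100.8]
tool_rot: [[0.039, 0.997, 0.059], [0.999, -0.039, -0.005], [-0.003, 0.059, -0.998]]
ft_force: [0.7, -0.9, -0.3]
width: 0.172
```

```bash
cat >> h.py <<'E'
HUB=np.array([571.8,-157.4])
JX=np.array([.997,-.0776]);JY=np.array([.0776,.997])
def wheel(turns,step=0.35,n=8):
    s=manip.sense();R=s['tool_rot'];g=s['ee_pos']-19*R[:,2]
    r=g[:2]-HUB; a=np.arctan2(r@JX,r@JY); print('r',np.linalg.norm(r).round(2),'angle',round(a+2*np.pi*turns,3),'z',s['ee_pos'][2].round(1),'F',s['ft_force'].round(1),'w',round(s['width'],3),'t',round(s['time_s'],2),'tilt',R[:2,2].round(3))
    for i in range(n):
        a0=a+i*step;a1=a0+step
        d=55*((np.sin(a1)-np.sin(a0))*JX+(np.cos(a1)-np.cos(a0))*JY)
        u=R[:2,:2].T@d/300; print(u.round(3).tolist(),end=' ')
    print()
E
python3 - <<'E'
from h import *
to(620.8,-180.8,97)
wheel(0)
print(manip.sense()['qpos'].round(2))
E
```

```text
pos [ 620.9 -180.5  100.8] d mm [-0.3 -0.3  3.8] units [-0.001 -0.001  0.013] toolx yaw deg 87.74 tilt [ 0.0593 -0.0051] F [ 0.7 -0.9 -0.3] w 0.172 t 31.45
r 53.18 angle 1.94 z 100.8 F [ 0.7 -0.9 -0.3] w 0.172 t 31.45 tilt [ 0.059 -0.005]
[-0.053, -0.035] [-0.038, -0.051] [-0.018, -0.061] [0.004, -0.064] [0.026, -0.058] [0.044, -0.046] [0.057, -0.028] [0.063, -0.007] 
[ 0.58  0.64 -0.57  1.68  0.42  0.89 -0.19]
```

>>> {"method": "apply_moves", "body": {"targets": [-0.053, -0.035, 0, 0, 1, -0.038, -0.051, 0, 0, 1, -0.018, -0.061, 0, 0, 1, 0, 0, 0, 0, 1]}}

```text
time_s: 31.78
ee_pos: [583.6, -209.8, 100.9]
tool_rot: [[0.035, 0.996, 0.076], [0.999, -0.035, -0.003], [-0.0, 0.076, -0.997]]
ft_force: [-6.0, 3.5, -1.8]
width: 0.169
```

```bash
python3 - <<'E'
from h import *
wheel(0)
E
```

```text
r 53.38 angle 2.869 z 100.9 F [-6.   3.5 -1.8] w 0.169 t 31.78 tilt [ 0.076 -0.003]
[-0.004, -0.064] [0.019, -0.061] [0.038, -0.051] [0.054, -0.035] [0.062, -0.014] [0.063, 0.008] [0.057, 0.029] [0.043, 0.047]
```

>>> {"method": "apply_moves", "body": {"targets": [-0.004, -0.064, 0, 0, 1, 0.018, -0.061, 0, 0, 1, 0.038, -0.051, 0, 0, 1, 0.052, -0.036, 0, 0, 1, 0.06, -0.02, 0, 0, 1]}}

```text
time_s: 32.2
ee_pos: [520.0, -174.2, 100.6]
tool_rot: [[0.052, 0.995, 0.09], [0.999, -0.05, -0.022], [-0.017, 0.091, -0.996]]
ft_force: [-3.4, -8.9, 11.4]
width: 0.169
```

```bash
python3 - <<'E'
from h import *
wheel(1)
E
```

```text
r 55.99 angle 4.338 z 100.6 F [-3.4 -8.9 11.4] w 0.169 t 32.2 tilt [ 0.09  -0.022]
[0.063, -0.011] [0.063, 0.011] [0.055, 0.032] [0.041, 0.049] [0.022, 0.06] [-0.0, 0.064] [-0.022, 0.06] [-0.041, 0.048]
```

>>> {"method": "apply_moves", "body": {"targets": [0.063, -0.008, 0, 0, 1, 0.063, 0.012, 0, 0, 1, 0.055, 0.033, 0, 0, 1, 0.041, 0.049, 0, 0, 1, 0.022, 0.06, 0, 0, 1]}}

```text
time_s: 32.62
ee_pos: [549.5, -106.3, 100.7]
tool_rot: [[0.061, 0.996, 0.059], [0.998, -0.059, -0.033], [-0.03, 0.061, -0.998]]
ft_force: [-11.0, 8.2, 4.8]
width: 0.166
```

```bash
python3 - <<'E'
from h import *
wheel(1)
E
```

```text
r 56.77 angle 5.781 z 100.7 F [-11.    8.2   4.8] w 0.166 t 32.62 tilt [ 0.059 -0.033]
[0.02, 0.061] [-0.002, 0.064] [-0.024, 0.059] [-0.043, 0.047] [-0.057, 0.029] [-0.063, 0.008] [-0.062, -0.014] [-0.054, -0.034]
```

>>> {"method": "apply_moves", "body": {"targets": [0.02, 0.061, 0, 0, 1, -0.002, 0.064, 0, 0, 1, -0.024, 0.059, 0, 0, 1, -0.043, 0.047, 0, 0, 1, -0.057, 0.029, 0, 0, 1]}}

```text
time_s: 33.03
ee_pos: [619.6, -129.9, 100.9]
tool_rot: [[0.047, 0.998, 0.039], [0.999, -0.046, -0.024], [-0.023, 0.04, -0.999]]
ft_force: [5.3, 10.5, -8.0]
width: 0.162
```

```bash
sed -i 's/^HUB=.*/HUB=np.array([570.5,-156.0])/' h.py; python3 - <<'E'
from h import *
wheel(1)
E
```

```text
r 55.19 angle 7.275 z 100.9 F [ 5.3 10.5 -8. ] w 0.162 t 33.03 tilt [ 0.039 -0.024]
[-0.059, 0.023] [-0.064, 0.001] [-0.06, -0.02] [-0.05, -0.04] [-0.033, -0.055] [-0.012, -0.063] [0.01, -0.063] [0.031, -0.056]
```

>>> {"method": "apply_moves", "body": {"targets": [-0.059, 0.023, 0, 0, 1, -0.064, 0.001, 0, 0, 1, -0.06, -0.02, 0, 0, 1, -0.05, -0.04, 0, 0, 1, -0.033, -0.055, 0, 0, 1]}}

```text
time_s: 33.45
ee_pos: [601.7, -201.8, 100.9]
tool_rot: [[0.037, 0.998, 0.057], [0.999, -0.036, -0.012], [-0.01, 0.057, -0.998]]
ft_force: [11.6, -5.9, -3.8]
width: 0.168
```

```bash
python3 - <<'E'
from h import *
wheel(1,0.3)
E
```

```text
r 54.6 angle 8.763 z 100.9 F [11.6 -5.9 -3.8] w 0.168 t 33.45 tilt [ 0.057 -0.012]
[-0.025, -0.049] [-0.009, -0.054] [0.007, -0.054] [0.023, -0.05] [0.037, -0.041] [0.047, -0.028] [0.053, -0.013] [0.055, 0.003]
```

>>> {"method": "apply_moves", "body": {"targets": [-0.025, -0.049, 0, 0, 1, -0.009, -0.054, 0, 0, 1, 0.007, -0.054, 0, 0, 1, 0.023, -0.05, 0, 0, 1, 0.037, -0.041, 0, 0, 1]}}

```text
time_s: 33.87
ee_pos: [535.1, -197.1, 100.7]
tool_rot: [[0.045, 0.996, 0.077], [0.999, -0.044, -0.017], [-0.014, 0.078, -0.997]]
ft_force: [1.9, -9.4, 6.7]
width: 0.167
```

```bash
python3 - <<'E'
from h import *
wheel(2,0.25)
t=vision.grab_frame('top');crop('t',240,170,160,80,5,'pics/t24.png',t)
im=snap('w24')
E
```

```text
r 54.92 angle 10.082 z 100.7 F [ 1.9 -9.4  6.7] w 0.167 t 33.87 tilt [ 0.077 -0.017]
[0.033, -0.031] [0.04, -0.022] [0.044, -0.012] [0.046, -0.0] [0.044, 0.011] [0.04, 0.022] [0.034, 0.031] [0.025, 0.038]
```

View pics/w24.png

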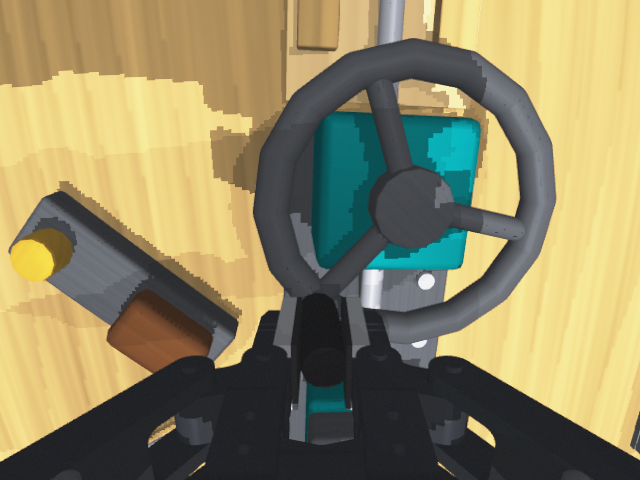

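>>> {"method": "apply_moves", "body": {"targets": [0.033, -0.031, 0, 0, 1, 0.04, -0.022, 0, 0, 1, 0.044, -0.012, 0, 0, 1, 0.046, 0, 0, 0, 1, 0.044, 0.011, 0, 0, 1]}}

```text
time_s: 34.38
ee_pos: [518.8, -141.6, 100.6]
tool_rot: [[0.056, 0.996, 0.074], [0.998, -0.054, -0.029], [-0.025, 0.076, -0.997]]
ft_force: [-3.6, -4.4, 7.1]
width: 0.166
```

```bash
python3 - <<'E'
from h import *
wheel(2,0.25)
t=vision.grab_frame('top');crop('t',240,170,160,80,5,'pics/t25.png',t)
E
```

```text
r 55.22 angle 11.192 z 100.6 F [-3.6 -4.4  7.1] w 0.166 t 34.38 tilt [ 0.074 -0.029]
[0.043, 0.015] [0.038, 0.026] [0.03, 0.034] [0.021, 0.041] [0.01, 0.044] [-0.001, 0.046] [-0.012, 0.044] [-0.023, 0.039]
```

View pics/t25.png

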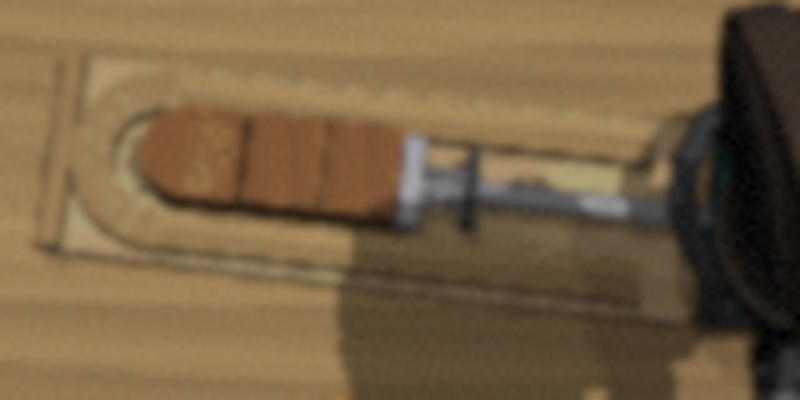

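>>> {"method": "apply_moves", "body": {"targets": [0.043, 0.015, 0, 0, 1, 0.038, 0.026, 0, 0, 1, 0.03, 0.034, 0, 0, 1, 0.021, 0.041, 0, 0, 1, 0.01, 0.044, 0, 0, 1]}}

```text
time_s: 34.85
ee_pos: [560.6, -102.6, 100.7]
tool_rot: [[0.059, 0.997, 0.056], [0.998, -0.057, -0.035], [-0.031, 0.058, -0.998]]
ft_force: [-7.4, 2.6, 3.1]
width: 0.163
```

```bash
python3 - <<'E'
from h import *
wheel(2,0.2)
E
```

```text
r 55.2 angle 12.288 z 100.7 F [-7.4  2.6  3.1] w 0.163 t 34.85 tilt [ 0.056 -0.035]
[0.006, 0.036] [-0.001, 0.037] [-0.009, 0.035] [-0.016, 0.033] [-0.022, 0.029] [-0.027, 0.024] [-0.032, 0.018] [-0.035, 0.012]
```

>>> {"method": "apply_moves", "body": {"targets": [0.006, 0.036, 0, 0, 1, -0.001, 0.037, 0, 0, 1, -0.009, 0.035, 0, 0, 1, -0.016, 0.033, 0, 0, 1]}}

```text
time_s: 35.18
ee_pos: [597.3, -107.7, 100.7]
tool_rot: [[0.055, 0.998, 0.041], [0.998, -0.053, -0.033], [-0.031, 0.042, -0.999]]
ft_force: [-5.0, 4.7, 1.1]
width: 0.167
```

```bash
python3 - <<'E'
from h import *
wheel(2,0.2)
t=vision.grab_frame('top');crop('t',240,170,160,80,5,'pics/t26.png',t)
wheel(2,0.2)
E
```

```text
r 55.42 angle 12.977 z 100.7 F [-5.   4.7  1.1] w 0.167 t 35.18 tilt [ 0.041 -0.033]
[-0.019, 0.031] [-0.025, 0.027] [-0.029, 0.022] [-0.033, 0.015] [-0.036, 0.009] [-0.037, 0.001] [-0.036, -0.006] [-0.034, -0.013] 
r 55.34 angle 13.019 z 100.8 F [ 0.4  3.4 -2.9] w 0.167 t 35.23 tilt [ 0.043 -0.033]
[-0.02, 0.031] [-0.026, 0.026] [-0.03, 0.021] [-0.034, 0.014] [-0.036, 0.007] [-0.037, -0.0] [-0.036, -0.007] [-0.034, -0.014]
```

View pics/t26.png

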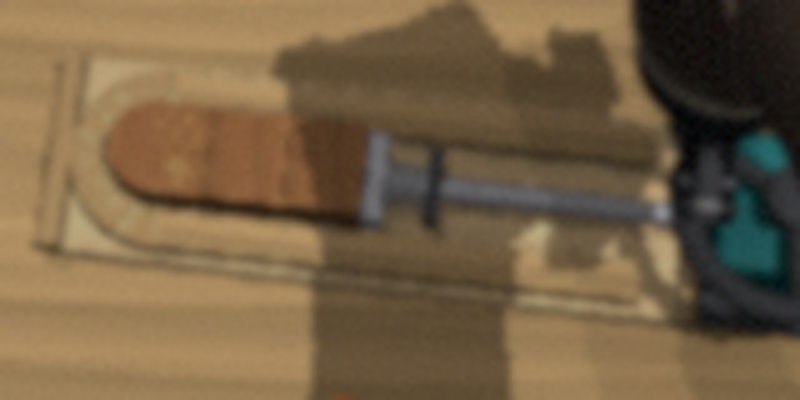

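>>> {"method": "apply_moves", "body": {"targets": [-0.02, 0.031, 0, 0, 1, -0.026, 0.026, 0, 0, 1, -0.03, 0.021, 0, 0, 1]}}

```text
time_s: 35.48
ee_pos: [617.6, -126.1, 100.7]
tool_rot: [[0.049, 0.998, 0.034], [0.999, -0.048, -0.025], [-0.024, 0.035, -0.999]]
ft_force: [-4.8, 8.1, 1.6]
width: 0.166
```

```bash
python3 - <<'E'
from h import *
wheel(2,0.2)
E
```

```text
r 55.47 angle 13.48 z 100.7 F [-4.8  8.1  1.6] w 0.166 t 35.48 tilt [ 0.034 -0.025]
[-0.032, 0.018] [-0.035, 0.012] [-0.036, 0.005] [-0.037, -0.003] [-0.035, -0.01] [-0.033, -0.017] [-0.029, -0.023] [-0.024, -0.028]
```

>>> {"method": "apply_moves", "body": {"targets": [-0.032, 0.018, 0, 0, 1, -0.035, 0.012, 0, 0, 1, -0.036, 0.005, 0, 0, 1]}}

```text
time_s: 35.73
ee_pos: [625.6, -146.8, 100.8]
tool_rot: [[0.04, 0.999, 0.03], [0.999, -0.04, -0.012], [-0.01, 0.031, -0.999]]
ft_force: [2.1, 12.0, -2.1]
width: 0.164
```

```bash
python3 - <<'E'
from h import *
wheel(2,0.1)
a=14.0;s=manip.sense();R=s['tool_rot'];g=s['ee_pos']-19*R[:,2];r=g[:2]-HUB;a=np.arctan2(r@JX,r@JY);t=np.cos(a)*JX-np.sin(a)*JY;print('tan',s['ft_force'][:2]@t)
E
```

```text
r 55.37 angle 13.888 z 100.8 F [ 2.1 12.  -2.1] w 0.164 t 35.73 tilt [ 0.03  -0.012]
[-0.018, 0.003] [-0.018, 0.001] [-0.018, -0.001] [-0.018, -0.003] [-0.018, -0.004] [-0.017, -0.006] [-0.017, -0.008] [-0.016, -0.009] 
tan -11.474331799812514
```

>>> {"method": "apply_moves", "body": {"targets": [-0.034, 0.004, 0, 0, 1, -0.03, -0.002, 0, 0, 1]}}

```text
time_s: 35.9
ee_pos: [626.4, -157.0, 100.8]
tool_rot: [[0.033, 0.999, 0.032], [0.999, -0.033, 0.0], [0.001, 0.032, -0.999]]
ft_force: [3.4, 13.0, -0.8]
width: 0.168
```

```bash
cat >> h.py <<'E'
def tang():
    s=manip.sense();R=s['tool_rot'];g=s['ee_pos']-19*R[:,2];r=g[:2]-HUB;a=np.arctan2(r@JX,r@JY);t=np.cos(a)*JX-np.sin(a)*JY;print('tan',s['ft_force'][:2]@t)
E
python3 - <<'E'
from h import *
wheel(2,0.1);tang()
E
```

```text
r 55.32 angle 14.078 z 100.8 F [ 3.4 13.  -0.8] w 0.168 t 35.9 tilt [0.032 0.   ]
[-0.018, -0.001] [-0.018, -0.002] [-0.018, -0.004] [-0.017, -0.006] [-0.017, -0.008] [-0.016, -0.009] [-0.015, -0.011] [-0.014, -0.012] 
tan -13.060909989021788
```

>>> {"method": "apply_moves", "body": {"targets": [0, 0, 0, 0, 1, 0, 0, 0, 0, 1, 0, 0, 0, 0, -1, 0, 0, 0, 0, -1, 0, 0, 0, 0, -1, 0, 0, 0, 0, -1, 0, 0, 0, 0, -1, 0, 0, 0, 0, -1]}}

```text
time_s: 36.57
ee_pos: [626.8, -157.5, 100.7]
tool_rot: [[0.033, 0.999, 0.034], [0.999, -0.033, 0.0], [0.002, 0.034, -0.999]]
ft_force: [-1.2, 0.3, 0.6]
width: 0.992
```

>>> {"method": "apply_moves", "body": {"targets": [0, 0, -0.03, 0, -1, 0, 0, -0.06, 0, -1, 0, 0, -0.09, 0, -1, 0, 0, -0.09, 0, -1, -0.05, -0.02, -0.09, 0, -1, -0.08, -0.03, -0.06, 0, -1, -0.09, -0.03, 0, 0, -1, 0, 0, 0, 0, -1]}}

```text
time_s: 37.23
ee_pos: [595.8, -222.5, 235.7]
tool_rot: [[0.027, 0.999, 0.034], [1.0, -0.027, 0.0], [0.001, 0.034, -0.999]]
ft_force: [0.5, -2.1, -0.3]
width: 1.003
```

```bash
python3 - <<'E'
from h import *
im=snap('w27')
t=vision.grab_frame('top');crop('t',240,170,160,80,5,'pics/t27.png',t)
to(540,-330,150)
E
```

```text
pos [ 597.5 -217.   235.7] d mm [-114.7  -58.    83.1] units [-0.382 -0.193  0.277] toolx yaw deg 88.72 tilt [0.0357 0.0041] F [ 0.7  0.6 -0.2] w 0.997 t 37.3333
```

View pics/w27.png

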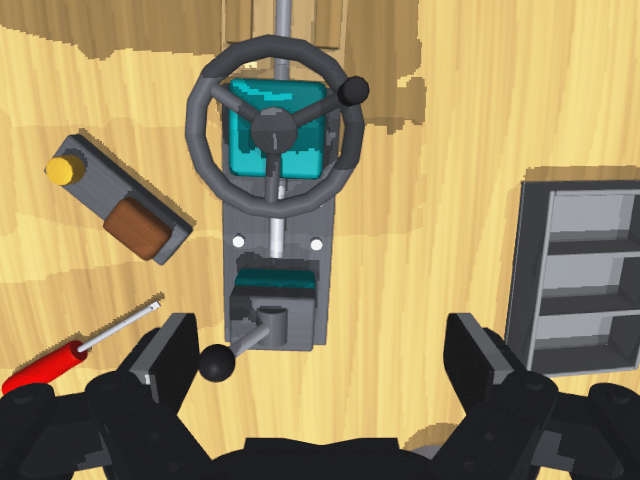

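View pics/t27.png

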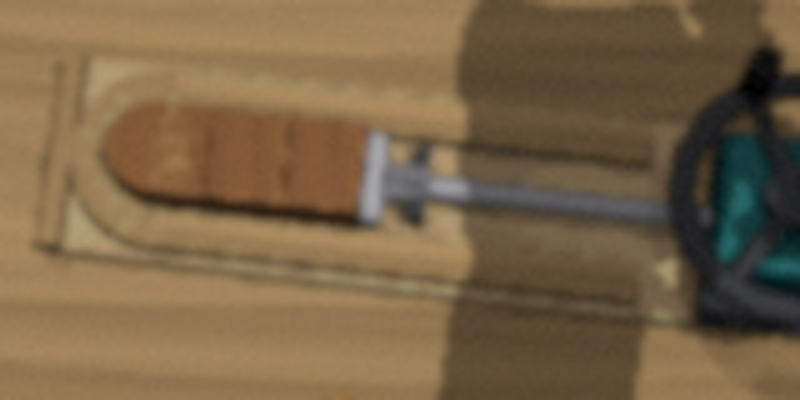

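```bash
python3 - <<'E'
from h import *
C=lc('w27');k=plane('w',(355,89),130,C);r=k[:2]-HUB;print('knob',k,np.linalg.norm(r),np.arctan2(r@JX,r@JY)+4*np.pi)
print('tip',tri(('w',(216,363),C),('w',(267,412),lc('w21'))))
print('tip t/s',tri(('w',(216,363),C),('side',(352,384))), tri(('w',(216,363),C),('top',(465,217))))
O=np.array([595.5,146])-115*JY; print('pivot',O-345*JY)
# pivot of lever (boss) 
for z in(40,60,80): print(z,plane('w',(272,322),z,C))
im=cv2.imread('pics/w27.png')[:,:,::-1];crop('w',180,250,170,140,4.5,'pics/w27c.png',im)
s=cv2.imread('pics/side1.png')[:,:,::-1];crop('s',330,360,90,110,5,'pics/s1l.png',s)
E
```

```text
knob [ 620.95920585 -133.84439755  130.        ] 55.1090026648393 13.645754635487727
tip (array([ 524.3799731 , -310.19515542,  121.32691347]), [np.float64(0.34597631285215463), np.float64(0.3459763128520586)])
tip t/s (array([ 526.05982948, -309.80028883,  122.9051066 ]), [np.float64(1.5897961592217646), np.float64(1.589796159221907)]) (array([ 535.96315722, -287.5667852 ,  161.87149128]), [np.float64(2.414563198855648), np.float64(2.414563198855625)])
pivot [ 559.804 -312.62 ]
40 [ 556.22067529 -321.42402547   40.        ]
60 [ 558.40597278 -311.28723179   60.        ]
80 [ 560.59127027 -301.15043812   80.        ]
```

View pics/w27c.png

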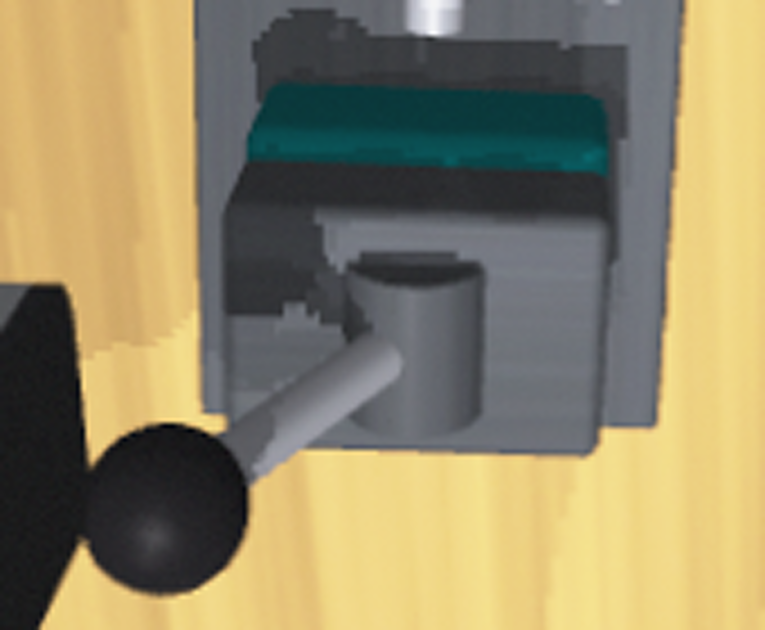

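View pics/s1l.png

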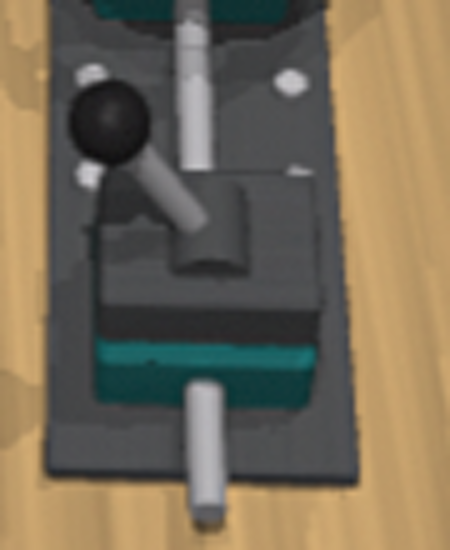

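Wheel springs back to about 13.65 rad, so the pad holds about 26 N. The lever ball is at (524,-310,121) and its pivot is below (560,-312). I'll push it over in +x with closed fingers.

>>> {"method": "apply_moves", "body": {"targets": [-0.08, -0.08, 0, 0, 1, -0.08, -0.09, 0, 0, 1, -0.08, -0.09, 0, 0, 1, -0.06, -0.09, 0, 0, 1, -0.02, -0.04, 0.03, 0, 1, 0, 0, 0.05, 0, 1, 0, 0, 0, 0, 1, 0, 0, 0, 0, 1]}}

```text
time_s: 38.0
ee_pos: [477.3, -304.1, 205.5]
tool_rot: [[0.01, 0.999, 0.036], [1.0, -0.011, 0.011], [0.011, 0.036, -0.999]]
ft_force: [0.3, 0.1, 0.7]
width: -0.002
```

```bash
python3 - <<'E'
from h import *
to(480,-310,112,85.55)
im=snap('w28')
E
```

```text
pos [ 477.3 -304.1  205.5] d mm [-6.9 -0.6 93.4] units [-0.023 -0.002  0.311] toolx yaw deg 89.42 tilt [0.0357 0.011 ] F [0.3 0.1 0.7] w -0.002 t 38.0
roll units 0.045
```

View pics/w28.png

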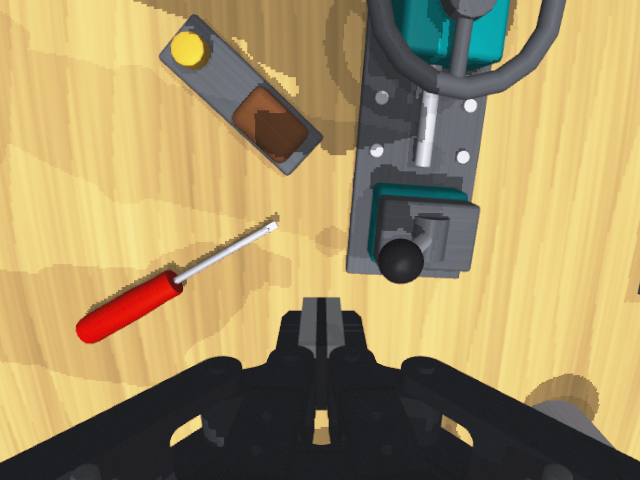

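>>> {"method": "apply_moves", "body": {"targets": [-0.02, -0.01, 0.07, 0.03, 1, 0, -0.01, 0.08, 0, 1, 0, -0.01, 0.08, 0, 1, 0, 0, 0.06, 0, 1, 0, 0, 0, 0, 1, 0, 0, 0, 0, 1]}}

```text
time_s: 38.55
ee_pos: [480.7, -303.2, 120.8]
tool_rot: [[0.046, 0.998, 0.045], [0.999, -0.046, 0.011], [0.013, 0.044, -0.999]]
ft_force: [-0.3, 0.7, 0.7]
width: -0.004
```

```bash
python3 - <<'E'
from h import *
to(480,-310,112,85.55)
E
```

```text
pos [ 480.7 -303.2  120.8] d mm [-7.  -0.8  8.7] units [-0.023 -0.003  0.029] toolx yaw deg 87.38 tilt [0.045  0.0109] F [-0.3  0.7  0.7] w -0.004 t 38.55
roll units 0.0213
```

>>> {"method": "apply_moves", "body": {"targets": [-0.023, 0.01, 0.03, 0, 1, 0, 0.03, 0.01, 0, 1, 0, 0.04, 0, 0, 1, 0, 0.04, 0, 0, 1]}}

```text
time_s: 38.88
ee_pos: [519.7, -313.0, 113.3]
tool_rot: [[0.046, 0.998, 0.046], [0.999, -0.046, 0.008], [0.01, 0.046, -0.999]]
ft_force: [-1.3, -0.7, 0.9]
width: -0.003
```

```bash
python3 - <<'E'
from h import *
to(575,-313,112,85.55)
im=snap('w29')
E
```

```text
pos [ 519.7 -313.   113.3] d mm [ 2.6 55.2  3.8] units [0.009 0.184 0.013] toolx yaw deg 87.38 tilt [0.0462 0.0081] F [-1.3 -0.7  0.9] w -0.003 t 38.8833
roll units 0.0212
```

View pics/w29.png

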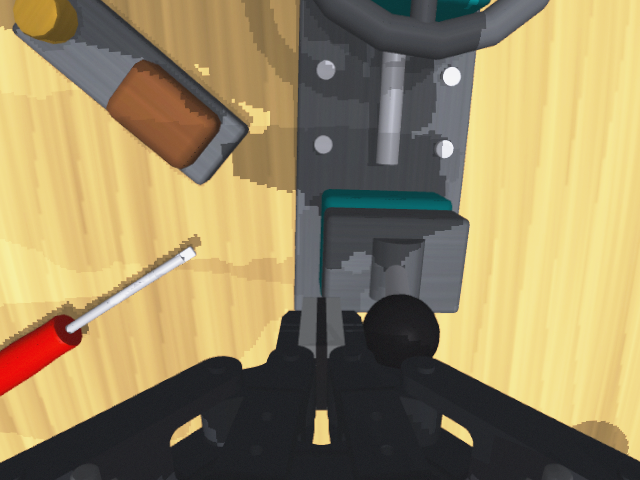

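>>> {"method": "apply_moves", "body": {"targets": [0, 0.04, 0, 0, 1, 0, 0.04, 0, 0, 1, 0, 0.04, 0, 0, 1]}}

```text
time_s: 39.18
ee_pos: [560.2, -315.5, 117.1]
tool_rot: [[0.046, 0.998, 0.049], [0.999, -0.046, 0.007], [0.009, 0.049, -0.999]]
ft_force: [-1.8, -0.0, -0.7]
width: 0.002
```

>>> {"method": "apply_moves", "body": {"targets": [0, 0.03, 0, 0, 1, 0, 0.03, 0, 0, 1]}}

```text
time_s: 39.35
ee_pos: [570.1, -316.1, 117.0]
tool_rot: [[0.047, 0.998, 0.029], [0.999, -0.047, 0.008], [0.009, 0.029, -1.0]]
ft_force: [-59.6, 9.0, 39.2]
width: -0.002
```

```bash
python3 - <<'E'
from h import *
to(575,-313,112,85.55)
im=snap('w30')
E
```

```text
pos [ 570.1 -316.1  117. ] d mm [3.3 4.6 5.2] units [0.011 0.015 0.017] toolx yaw deg 87.29 tilt [0.0294 0.0081] F [-59.6   9.   39.2] w -0.002 t 39.35
roll units 0.0203
```

View pics/w30.png

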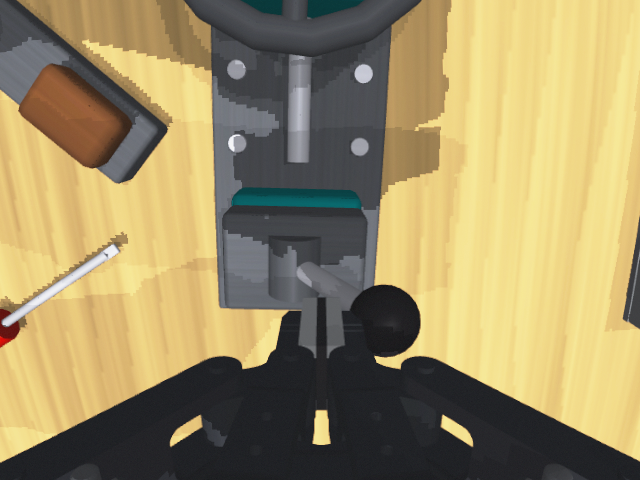

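The lever is hard against its stop. Back off, rise, and check.

>>> {"method": "apply_moves", "body": {"targets": [0, -0.04, 0, 0, 1, 0, -0.08, 0, 0, 1, 0, -0.05, -0.05, 0, 1, 0, 0, -0.09, 0, 1, 0, 0, -0.1, 0, 1, 0.05, 0, -0.1, 0, 1, 0.08, 0, 0, 0, 1, 0, 0, 0, 0, 1]}}

```text
time_s: 40.07
ee_pos: [514.8, -275.5, 225.0]
tool_rot: [[0.051, 0.998, 0.023], [0.999, -0.051, 0.008], [0.009, 0.022, -1.0]]
ft_force: [0.7, 0.2, -0.3]
width: 0.001
```

```bash
python3 - <<'E'
from h import *
to(560,-150,300)
im=snap('w31')
t=vision.grab_frame('top');crop('t',240,170,160,80,5,'pics/t31.png',t)
s=vision.grab_frame('side');cv2.imwrite('pics/s31.png',s[:,:,::-1])
E
```

```text
pos [ 514.8 -275.5  225. ] d mm [128.3  40.4 -72.9] units [ 0.428  0.135 -0.243] toolx yaw deg 87.09 tilt [0.0227 0.0081] F [ 0.7  0.2 -0.3] w 0.001 t 40.0667
```

View pics/w31.png

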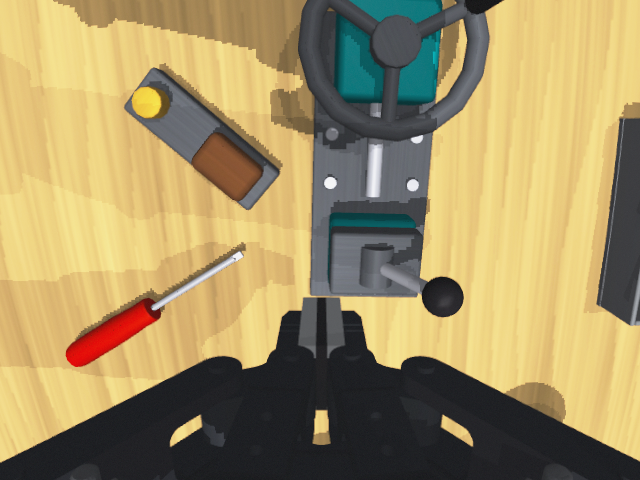

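View pics/s31.png

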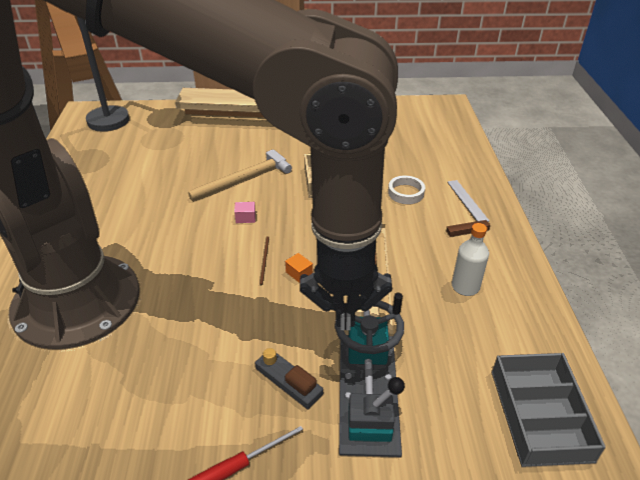

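>>> {"method": "apply_moves", "body": {"targets": [0.08, 0.02, -0.06, 0, -1, 0.1, 0.02, -0.03, 0, -1, 0.12, 0.02, 0, 0, -1, 0.12, 0.02, 0, 0, -1, 0.12, 0.02, 0, 0, -1, 0.12, 0.02, 0, 0, -1, 0.12, 0.02, 0, 0, -1, 0.12, 0.02, 0, 0, -1]}}

```text
time_s: 40.88
ee_pos: [577.6, -25.1, 245.7]
tool_rot: [[0.085, 0.996, 0.009], [0.996, -0.085, 0.002], [0.003, 0.009, -1.0]]
ft_force: [1.7, -0.4, -0.4]
width: 0.998
```

>>> {"method": "apply_moves", "body": {"targets": [0.1, 0.02, 0, 0, -1, 0.1, 0, 0, 0, -1, 0, 0, 0, 0, -1, 0, 0, 0, 0, -1]}}

```text
time_s: 41.22
ee_pos: [589.9, 44.6, 242.6]
tool_rot: [[0.077, 0.997, 0.005], [0.997, -0.077, 0.007], [0.007, 0.004, -1.0]]
ft_force: [-0.4, -1.7, 0.1]
width: 0.998
```

```bash
python3 - <<'E'
from h import *
to(570,60,260)
im=snap('w32');crop('w',200,50,240,180,3.3,'pics/w32c.png',im)
E
```

```text
pos [589.9  44.6 242.6] d mm [ 13.9 -21.  -17.4] units [ 0.046 -0.07  -0.058] toolx yaw deg 85.59 tilt [0.0046 0.007 ] F [-0.4 -1.7  0.1] w 0.998 t 41.2167
```

View pics/w32.png

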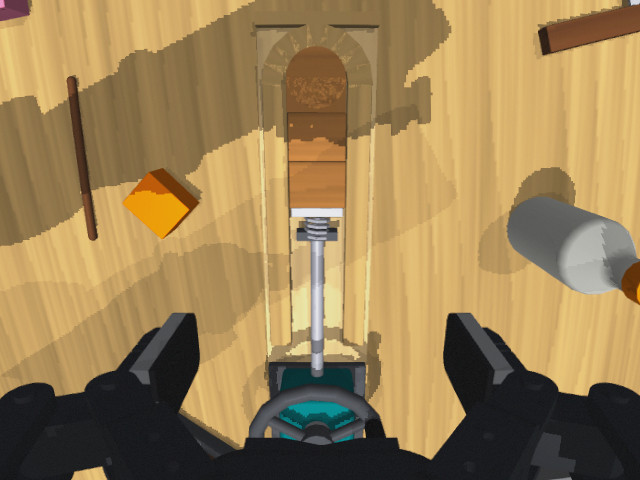

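```bash
python3 - <<'E'
from h import *
C=lc('w32')
for p in((317,46),(288,112),(346,112),(289,208),(345,208)):
    w=plane('w',p,44,C);r=w[:2]-np.array([595.5,146]);print(p,'rel round_end jig x,y',(r@JX).round(1),(r@JY).round(1))
t=vision.grab_frame('top');cv2.imwrite('pics/t32.png',t[:,:,::-1])
to(0,0,0)
E
```

```text
(317, 46) rel round_end jig x,y -0.2 26.5
(288, 112) rel round_end jig x,y -22.9 -22.2
(346, 112) rel round_end jig x,y 22.4 -22.2
(289, 208) rel round_end jig x,y -23.5 -98.5
(345, 208) rel round_end jig x,y 22.7 -98.5
pos [589.6  44.  242.8] d mm [ -91.7 -585.4  239.7] units [-0.306 -1.951  0.799] toolx yaw deg 85.53 tilt [0.0047 0.0073] F [ 0.4  0.2 -0.1] w 0.998 t 41.3167
```

View pics/t32.png

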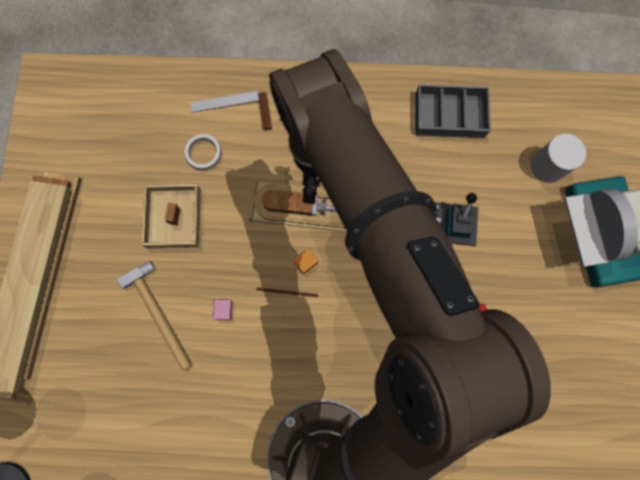

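```bash
python3 - <<'E'
from rig import manip
print(manip.job_done())
E
```

```text
the job is handed in; nothing more can be done
None
```

The job is done and handed in at about 41 s. `job_done` gave no verdict, so the figures below are my own measurements.

- **Offcut:** it went into the scrap tray, and the last top view shows it standing near the middle.
- **Loading:** the rounded end piece and both brown segments (only two were on the bench) went into the slot. The end piece had been knocked about 40 mm aside before I reached it, so I measured it again before gripping.
- **Clamp:** I wound the wheel from about 1.94 to 14.08 rad, where the force at the knob was about 13 N. After release it sprang back to about 13.65 rad, which I estimate leaves roughly 26 N at the pad. I inferred that from the wheel angle and did not read it directly.
- **Lock lever:** it is over against its stop. The wrist force reached about 70 N for a moment at the stop, under the 120 N limit.
- **Last wrist view:** the pieces are in contact, square and about 0.3 mm off the centre line.
- **End piece position:** its origin measures about 3.5–3.8 mm past `round_end`, where about 2 mm is expected. The allowed limit is 6 mm and the camera calibration is good to about 2 mm.
- **Left alone:** the gripper stayed clear of the hand plane and the orange and pink look-alikes, and later views show no movement. I did not measure the plane's position again at the end. At hand-in the gripper was open and touching nothing.

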